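# Bench-test the power modules and put them away

### The job

Stand all the power modules lying about on the bench upright and wholly on the pale grey test plate with the selector still at standby, then turn the selector clockwise until it clicks over to test, and with every module still on the plate press the green start button fully down, hold it for about a second and let it come up again. Then turn the selector back until it clicks into standby and put each module upright, right down on the floor of the storage bay of its own colour. Do not disturb the mug, the multimeter or the solder spool.

Things in the scene. Friction and masses are not known exactly. Their poses are not given: they have to be found in the camera images.
- plate: Flat pale grey inductive test plate with a dark border line, fixed, 120 (x) x 240 (y) x 6 mm thick; origin at the centre of its underside, z up. Works with modules standing anywhere wholly on it; three copper coil rings at y = -75, 0, +75 mm are only a guide.
- console: Cream tester console, a fixed box 140 (x) x 220 (y) x 45 mm high; origin at the centre of its underside. On its top are the selector (at x -20, y -50 mm) and the start button (at x -20, y +60 mm, on a yellow disc). A small screen lies along its +x edge.
- selector (a joint): Angle (rad) of the black selector knob, growing clockwise from above, with stops at 0 = standby (white pointer at the grey dot, toward the console's -x) and 1.2 = test (pointer at the green dot, toward +y). A sprung detent with its hump half way (0.6) drives it to the end of whichever side it is on: let go early it springs back. Turning takes about 0.1 N m.
- selector_grip (a point): Point on the selector's axis at gripping height, 37 mm above the console's top (82 mm above the console's underside). The grip is a bar 42 mm long along this point's x axis, 14 mm thick along its y axis, from 14 to 44 mm above the console's top; it turns with the knob (the point too). The pointer is at the bar's -x end at standby.
- start (a joint): Travel (m) of the green spring start button: 0 = up, 0.006 = fully down. Needs 1.2 N to begin and 4 N to be fully down; springs back up by itself.
- start_top (a point): Centre of the top face of the green start button (32 mm diameter, 22 mm above the console's top when up); it is pressed straight down.
- mug: White ceramic mug, 80 mm diameter, 90 mm high, handle at its +y; bystander.
- multimeter: Yellow handheld multimeter lying flat, 150 x 75 x 36 mm; bystander.
- spool: Metal spool of solder standing on its flange, 54 mm diameter, 45 mm high; bystander.
- module_red: Red power module: a loose upright box 40 (x) x 56 (y) x 55 mm high, about 0.13-0.25 kg, red case with a red ribbed heat sink over a silver band on top; origin at the centre of its underside, z up. May be absent (None).
- bay_red: Storage bay for the red module: fixed grey open tray, red floor, red label strip along its -x side, on the aluminium rack board. Inside 50 (x) x 66 (y) mm, outside 58 x 74 mm, floor 4 mm thick, walls up to 14 mm above its underside; origin at the centre of its underside. Bays stand in a row 76 mm apart; their order varies.
- module_blue: Blue power module: a loose upright box 40 (x) x 56 (y) x 55 mm high, about 0.13-0.25 kg, blue case with a blue ribbed heat sink over a silver band on top; origin at the centre of its underside, z up. May be absent (None).
- bay_blue: Storage bay for the blue module: fixed grey open tray, blue floor, blue label strip along its -x side, on the aluminium rack board. Inside 50 (x) x 66 (y) mm, outside 58 x 74 mm, floor 4 mm thick, walls up to 14 mm above its underside; origin at the centre of its underside. Bays stand in a row 76 mm apart; their order varies.
- module_green: Green power module: a loose upright box 40 (x) x 56 (y) x 55 mm high, about 0.13-0.25 kg, green case with a green ribbed heat sink over a silver band on top; origin at the centre of its underside, z up. May be absent (None).
- bay_green: Storage bay for the green module: fixed grey open tray, green floor, green label strip along its -x side, on the aluminium rack board. Inside 50 (x) x 66 (y) mm, outside 58 x 74 mm, floor 4 mm thick, walls up to 14 mm above its underside; origin at the centre of its underside. Bays stand in a row 76 mm apart; their order varies.
- module_yellow: Yellow power module: a loose upright box 40 (x) x 56 (y) x 55 mm high, about 0.13-0.25 kg, yellow case with a yellow ribbed heat sink over a silver band on top; origin at the centre of its underside, z up. May be absent (None).
- bay_yellow: Storage bay for the yellow module: fixed grey open tray, yellow floor, yellow label strip along its -x side, on the aluminium rack board. Inside 50 (x) x 66 (y) mm, outside 58 x 74 mm, floor 4 mm thick, walls up to 14 mm above its underside; origin at the centre of its underside. Bays stand in a row 76 mm apart; their order varies.

How it is judged:
On the way, in this order (a step that is already met when the one before it is completed fails the run):
1. every module present stands upright and at rest on the test plate, selector at standby (x of module_red in the frame of plate between -0.047 and 0.047 m and y of module_red in the frame of plate between -0.107 and 0.107 m and z of module_red in the frame of plate between 0.002 and 0.011 m and angle between each of module_red, module_blue, module_green, module_yellow's own z axis and vertical below 0.12 rad and linear speed of each of module_red, module_blue, module_green, module_yellow below 0.03 m/s and x of module_blue in the frame of plate between -0.047 and 0.047 m and y of module_blue in the frame of plate between -0.107 and 0.107 m and z of module_blue in the frame of plate between 0.002 and 0.011 m and x of module_green in the frame of plate between -0.047 and 0.047 m and y of module_green in the frame of plate between -0.107 and 0.107 m and z of module_green in the frame of plate between 0.002 and 0.011 m and x of module_yellow in the frame of plate between -0.047 and 0.047 m and y of module_yellow in the frame of plate between -0.107 and 0.107 m and z of module_yellow in the frame of plate between 0.002 and 0.011 m and value of joint selector below 0.25 rad), for 0.2 s.
2. the selector has clicked over to test (value of joint selector above 1 rad), for 0.2 s.
3. the start button is fully down, selector at test, every module on the plate (x of module_red in the frame of plate between -0.047 and 0.047 m and y of module_red in the frame of plate between -0.107 and 0.107 m and z of module_red in the frame of plate between 0.002 and 0.011 m and angle between each of module_red, module_blue, module_green, module_yellow's own z axis and vertical below 0.12 rad and linear speed of each of module_red, module_blue, module_green, module_yellow below 0.03 m/s and x of module_blue in the frame of plate between -0.047 and 0.047 m and y of module_blue in the frame of plate between -0.107 and 0.107 m and z of module_blue in the frame of plate between 0.002 and 0.011 m and x of module_green in the frame of plate between -0.047 and 0.047 m and y of module_green in the frame of plate between -0.107 and 0.107 m and z of module_green in the frame of plate between 0.002 and 0.011 m and x of module_yellow in the frame of plate between -0.047 and 0.047 m and y of module_yellow in the frame of plate between -0.107 and 0.107 m and z of module_yellow in the frame of plate between 0.002 and 0.011 m and value of joint selector above 1 rad and value of joint start above 0.005 m), for 0.3 s.
4. the start button is up again (value of joint start below 0.001 m), for 0.1 s.
5. the selector is back at standby (value of joint selector below 0.15 rad), for 0.2 s.
At the end, for the whole second after the job is handed in: Each module present stands upright (within 0.12 rad) at rest on the floor of the bay of its own colour (origin within 12 mm of the bay's centre and less than 9 mm above the bay's underside), released; selector at standby (below 0.15 rad), start button up (below 1 mm) (horizontal distance between module_red and bay_red below 0.012 m and z of module_red in the frame of bay_red below 0.009 m and angle between each of module_red, module_blue, module_green, module_yellow's own z axis and vertical below 0.12 rad and linear speed of each of module_red, module_blue, module_green, module_yellow below 0.02 m/s and horizontal distance between module_blue and bay_blue below 0.012 m and z of module_blue in the frame of bay_blue below 0.009 m and horizontal distance between module_green and bay_green below 0.012 m and z of module_green in the frame of bay_green below 0.009 m and horizontal distance between module_yellow and bay_yellow below 0.012 m and z of module_yellow in the frame of bay_yellow below 0.009 m and value of joint selector below 0.15 rad and value of joint start below 0.001 m); the robot touches nothing.
It fails at once if the mug is pushed more than 30 mm or tipped over (distance of mug from where it was at the start of the episode above 0.03 m or angle between mug's own z axis and vertical above 0.5 rad).
It fails at once if the multimeter is pushed more than 30 mm or tipped over (distance of multimeter from where it was at the start of the episode above 0.03 m or angle between multimeter's own z axis and vertical above 0.5 rad).
It fails at once if the spool is pushed more than 30 mm or tipped over (distance of spool from where it was at the start of the episode above 0.03 m or angle between spool's own z axis and vertical above 0.5 rad).
Of module_red, module_blue, module_green, module_yellow only 2 to 3 are there at a start; the rules pass over those that are not, and their reading is None.
At some moment in a run one of module_red, module_blue, module_green, module_yellow may be knocked a few centimetres aside while the robot is not near it.
It also fails if it takes over 210 s, if anything falls off the work surface, if the arm or the gripper's body presses on something with over 40 N, if the wrist force passes 120 N, or if a joint passes its speed limit or range.

### The arm

A 6-joint arm with a two-finger parallel gripper is mounted at the origin on the work surface. World frame = base frame: x ahead of the robot, y to its left, z up, the work surface at z = 0. Lengths are in m, angles in rad, forces in N, time in s.
With the tool pointing down it reaches from about 0.375 to 0.825 m from the base axis. Payload 5.5 kg.
Tool frame: the origin (TCP) lies between the finger pads; the fingertips stand 25 mm ahead of it and the grasp point (between the pads) lies 6 mm ahead of it; z points along the fingers, y is the direction in which the jaws open and shut (so a half turn about z gives the same grasp; the last joint's range is limited). The gripper opens to 85 mm and grips with 20 to 120 N. Pads are 22 mm wide; open, the fingers measure 114 mm over their backs; the gripper's body (76 mm by 85 mm) begins 54 mm behind the grasp point. The pads swing forward as they close: fully open they stand 13 mm farther back than shut.
Start: joints at [-1.142, 0.314, -0.047, 1.21, 0, 1.571], TCP at [0.249, -0.546, 0.256] pointing down, gripper open.
Joint ranges: [-2.67, 2.67], [-0.69, 1.73], [-1.03, 1.25], [-2.08, 2.16], [-1.42, 1.45], [-3.14, 3.14]. Speed limits (rad/s): [2.39, 2.39, 3.01, 3.14, 3.14, 3.14].

### API

Orientations are given as a unit quaternion [w, x, y, z].
In Python, from bench import * gives the robot as it stands.
- The arm moves only by the tool apply_moves, never from a script. Its argument "steps" is a list of rows, each a list of 4 numbers: the shift along the tool's x, y, z in units of 50 mm (1.0 is 50 mm), then the turn about the tool's z in units of 6 degrees (1.0 is 6 degrees). In form: [[x, y, z, spin], ...]. A call has exactly 5 rows; each row shifts and turns the commanded pose from where the row before left it, along the tool's axes as they then stand; what a row does not reach is not made up. A row lasts 1/8 s, in which the tool goes at most 62.5 mm and 10.7 degrees, less where a joint would pass 70% of its speed; a pose out of reach is approached as far as the arm can. A call is refused whole if a number of a shift passes 1 or a number of a turn 1, either way. A call with a gripper value outside its range is refused whole. "fingers" is the finger opening in mm, from 0 to 85.4, set as the call begins (left out, the last holds). The fingers move at their own pace and stop on an object; "squeeze" is the grip in N (left out, the last holds). Time passes only in rows, so rows that do not move let the fingers close, or fill a call up. It gives the time, the measured TCP pose, the force and the opening at its end, in the units of the state.
- get_state(): the state, without advancing time (a new reading comes with each control period).
- read_camera(name): name is "side" or "top"; returns a dict with "color" (480x640x3 uint8, blue, green, red), "vertical_fov" (degrees; the focal length in pixels is half the picture's height over the tangent of half this angle, whatever the lens; pixels are square), "cx", "cy" (the principal point, pixels), "dist_coeffs" ([k1, k2, p1, p2, k3] as OpenCV has them; the pictures are not rectified), "extrinsics" (4x4, takes a point from world to camera coordinates). Camera axes: x right, y up, looking along -z (the intrinsics and any distortion apply to the point x, -y, -z); pixel columns grow to the right and rows downward; lengths in m; the calibration is good to about 2 mm. A picture is of the moment at which its call begins. There is no depth.
- sign_off(): hands the job in, once; it reports no verdict.
The state is a dict: "clock": time; "joints": joint angles; "qd": joint speeds; "joint_efforts": joint torques, N m; "eef_pos": TCP position; "eef_rot": TCP orientation; "contact_force": force on the tool from outside, world axes, zero at the start; "torque": the same for the moment, N m; "gripper_width": finger opening in m.
Only numpy, scipy, OpenCV 4.12 (cv2) and the standard library are available. Lean on these libraries where they do the work, as an engineer would, in place of code of your own. Each camera call takes 0.05 s, during which the arm holds its last target.

## Working session

There is one attempt and no reset: what is moved stays moved. The work goes in short steps, Python scripts to look and compute and a tool call to move; the robot and the scene stay as the last step left them, time stands still between calls to the robot, and variables do not carry over. Pictures are saved under pics/ and viewed, and the job is handed in when it is done.

Besides the shell and the picture viewer there is one more tool, called after "Emit:" as name([rows], argument=value, ...), one row to a line, values as JSON. apply_moves: Moves the arm, as the interface text tells. Its arguments: {"type":"object","properties":{"steps":{"type":"array","items":{"type":"array","items":{"type":"number"}}},"fingers":{"type":"number"},"squeeze":{"type":"number"}},"required":["steps"]}

```bash
ls; mkdir -p pics
python3 - <<'E'
from bench import *
import cv2,json,numpy as np
s=get_state();print(s)
for n in("top","side"):
    c=read_camera(n);cv2.imwrite(f"pics/{n}0.png",c["color"])
    print(n,c["vertical_fov"],c["cx"],c["cy"],c["dist_coeffs"],np.array(c["extrinsics"]).round(4).tolist())
E
```

```text
pics
{'clock': 0.0, 'joints': array([-1.14202250e+00,  3.14202131e-01, -4.81041801e-02,  1.21019277e+00,
        1.65688789e-05,  1.57079835e+00]), 'qd': array([ 0.00040329,  0.00033417, -0.00096865, -0.00070056,  0.00040813,
       -0.00017186]), 'joint_efforts': array([-1.37593121e-03, -5.39586604e+01,  3.39748585e+01,  1.90413999e-02,
       -6.94391429e-05, -8.10844938e-06]), 'eef_pos': array([ 0.24923111, -0.54518692,  0.25543785]), 'eef_rot': array([-8.33649376e-04,  9.77106874e-01,  2.12747342e-01, -1.73035304e-04]), 'contact_force': array([ 0.48770614, -0.34434956, -0.82794984]), 'torque': array([-0.01585316, -0.00989291,  0.02786995]), 'gripper_width': 0.08551038438007914}
top 46.092804071321666 326.222711829749 233.54113802993916 [-0.07596007  0.          0.          0.          0.        ] [[-0.012, -0.9999, 0.0023, 0.0153], [0.9935, -0.0116, 0.1129, -0.6072], [-0.1128, 0.0037, 0.9936, -1.4165], [0.0, 0.0, 0.0, 1.0]]
side 49.5682884650839 326.0251289914084 234.9433272951762 [-0.07853567  0.          0.          0.          0.        ] [[-0.8172, -0.5761, -0.0173, 0.4844], [0.3238, -0.4838, 0.8131, -0.2482], [-0.4768, 0.6589, 0.5819, -0.8093], [0.0, 0.0, 0.0, 1.0]]
```

View pics/top0.png

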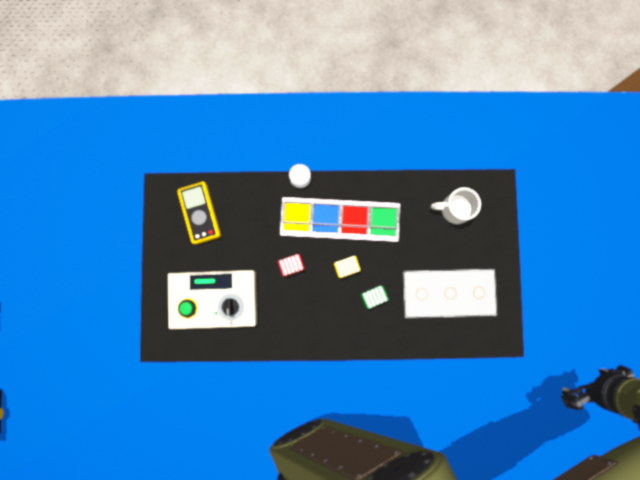

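View pics/side0.png

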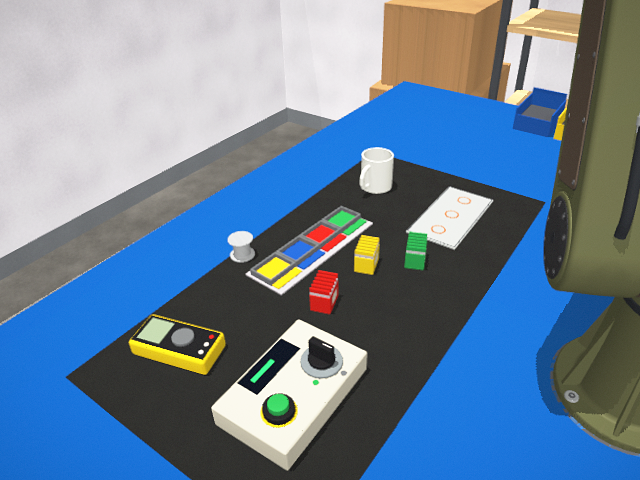

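The top view shows three upright modules: red at about (291,265), yellow at (347,267) and green at (375,297). The plate is at (450,293), the console at (212,300), and the bays run yellow, blue, red, green at (297..384,216). I'll enlarge the crops next.

```bash
cat > h.py <<'E'
from bench import *
import cv2,numpy as np
def K(c):
    f=240/np.tan(np.radians(c["vertical_fov"])/2)
    return np.array([[f,0,c["cx"]],[0,f,c["cy"]],[0,0,1.]])
def ray(c,uv):
    p=cv2.undistortPoints(np.array([[uv]],float),K(c),np.array(c["dist_coeffs"]))[0,0]
    E=np.array(c["extrinsics"]);R=E[:3,:3];o=-R.T@E[:3,3]
    return o,R.T@np.array([p[0],-p[1],-1.])
def w(c,uv,z):
    o,d=ray(c,uv);return (o+d*(z-o[2])/d[2])
def proj(c,P):
    E=np.array(c["extrinsics"]);q=(E[:3,:3]@np.array(P,float).reshape(-1,3).T).T+E[:3,3]
    q=q*[1,-1,-1]
    return cv2.projectPoints(q,np.zeros(3),np.zeros(3),K(c),np.array(c["dist_coeffs"]))[0][:,0]
def crop(c,x0,y0,x1,y1,s,fn):
    im=cv2.resize(c["color"][y0:y1,x0:x1],None,fx=s,fy=s,interpolation=cv2.INTER_CUBIC)
    st=10
    for x in range((x0+9)//10*10,x1,10):
        cv2.line(im,((x-x0)*s,0),((x-x0)*s,4),(255,255,255),1); cv2.putText(im,str(x),((x-x0)*s,14),0,.35,(255,255,255),1)
    for y in range((y0+9)//10*10,y1,10):
        cv2.line(im,(0,(y-y0)*s),(4,(y-y0)*s),(255,255,255),1); cv2.putText(im,str(y),(5,(y-y0)*s+4),0,.35,(255,255,255),1)
    cv2.imwrite("pics/"+fn,im)
E
python3 - <<'E'
from h import *
c=read_camera("top")
crop(c,270,190,400,315,6,"t1.png")
crop(c,160,260,270,340,7,"t2.png")
crop(c,390,180,510,330,4,"t3.png")
E
```

```text
(no output)
```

View pics/t1.png

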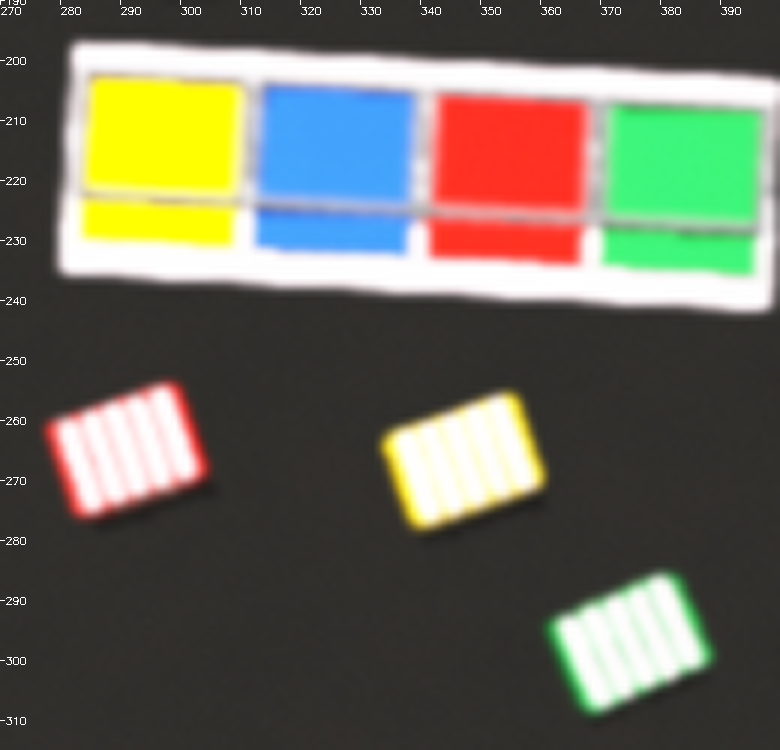

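View pics/t2.png

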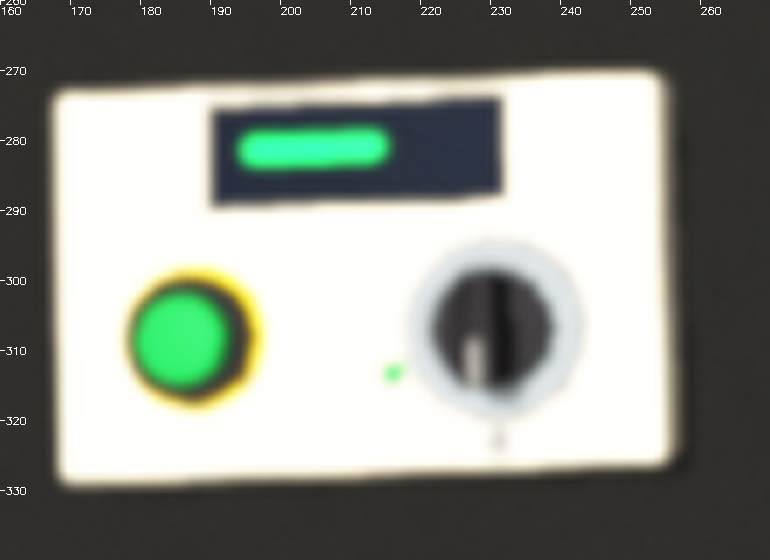

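View pics/t3.png

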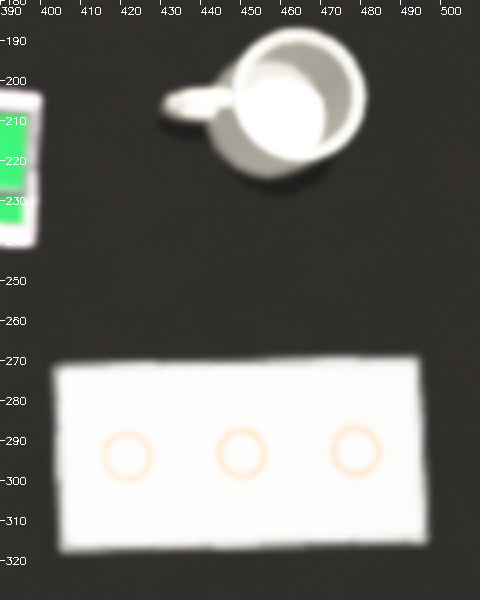

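```bash
cat >> h.py <<'E'
from scipy.optimize import minimize
def box(x,y,a,sx,sy,z0,z1):
    ca,sa=np.cos(a),np.sin(a)
    return [[x+ca*u*sx/2-sa*v*sy/2,y+sa*u*sx/2+ca*v*sy/2,z] for z in(z0,z1) for u in(-1,1) for v in(-1,1)]
def cs(px,x0,y0,s): return np.array([x0+(px[0]+.5)/s-.5,y0+(px[1]+.5)/s-.5])
def modinit(c,corn,z=.055):
    P=np.array([w(c,q,z)[:2] for q in corn]);m=P.mean(0)
    e=[np.linalg.norm(P[i]-P[(i+1)%4]) for i in range(4)]
    l=0 if e[0]+e[2]>e[1]+e[3] else 1
    d=(P[(l+1)%4]-P[l])-(P[(l+3)%4]-P[(l+2)%4]); a=np.arctan2(d[1],d[0])-np.pi/2  # long = y
    a=(a+np.pi/2)%np.pi-np.pi/2
    return m,a,np.round(e,4)
def fitmod(c,x,y,a,z0=0,thr=60,S=4,sz=(.040,.056,.055)):
    g=c["color"].max(2).astype(float)
    p0=proj(c,box(x,y,a,*sz[:2],z0,z0+sz[2]));lo=(p0.min(0)-9).astype(int);hi=(p0.max(0)+9).astype(int)
    G=np.clip(g[lo[1]:hi[1],lo[0]:hi[0]]/255.,0,1); G=(G-.2).clip(0)/.8
    def ren(v):
        p=(proj(c,box(*v,*sz[:2],z0,z0+sz[2]))-lo+.5)*S-.5
        m=np.zeros((G.shape[0]*S,G.shape[1]*S),np.uint8)
        cv2.fillConvexPoly(m,cv2.convexHull(np.round(p*16).astype(np.int32)),255,cv2.LINE_AA,4)
        m=cv2.resize(m,G.shape[::-1],interpolation=cv2.INTER_AREA)/255.
        return cv2.GaussianBlur(m,(0,0),.8)
    f=lambda v:((ren(v)-G.clip(0,1))**2).sum()
    r=minimize(f,[x,y,a],method="Nelder-Mead",options=dict(initial_simplex=[[x,y,a],[x+.004,y,a],[x,y+.004,a],[x,y,a+.1]],xatol=1e-5,fatol=1e-4))
    return r.x,r.fun
E
python3 - <<'E'
from h import *
c=read_camera("top");s=read_camera("side")
E=np.array(c["extrinsics"]);print("cam",-E[:3,:3].T@E[:3,3])
for n,cr in dict(red=[(47,424),(172,382),(206,470),(82,516)],yel=[(383,438),(515,393),(544,483),(415,529)],grn=[(549,627),(672,574),(710,658),(592,712)]).items():
    m,a,e=modinit(c,[cs(q,270,190,6) for q in cr]);r,fu=fitmod(c,*m,a)
    print(n,m.round(4),a.round(3),e,r.round(4),fu)
    np.save(n+".npy",r)
    print(proj(c,box(*r,.04,.056,0,.055))[4:].round(1).tolist())
    for cc,nm in((s,"s"),):
        p=proj(cc,box(*r,.04,.056,0,.055))
        for i,j in [(0,1),(1,3),(3,2),(2,0),(4,5),(5,7),(7,6),(6,4),(0,4),(1,5),(2,6),(3,7)]:
            cv2.line(cc["color"],*[tuple(np.round(p[k]*16).astype(int).tolist()) for k in(i,j)],(255,0,255),1,0,4)
crop(s,300,220,440,325,5,"s1.png")
# plate
pl=[(55,366),(418,358),(427,542),(62,551)]
P=np.array([w(c,cs(q,390,180,4),.006)[:2] for q in pl]);print("plate",P.round(4).tolist(),P.mean(0),[np.linalg.norm(P[i]-P[i-1]).round(4) for i in range(4)])
# console top z .045
co=[(56,92),(662,72),(672,465),(64,485)]
P=np.array([w(c,cs(q,160,260,7),.045)[:2] for q in co]);print("cons",P.round(4).tolist(),P.mean(0),[np.linalg.norm(P[i]-P[i-1]).round(4) for i in range(4)])
print("btn",w(c,cs((181,339),160,260,7),.067),"knob disc",w(c,cs((496,330),160,260,7),.047))
# bay floors z=.004 + rack? 
for n,q in dict(y=[(88,78),(242,86),(234,188),(84,192)],b=[(263,86),(413,94),(409,204),(257,199)],r=[(437,96),(587,103),(581,212),(431,207)],g=[(611,106),(763,114),(757,222),(603,216)]).items():
    P=np.array([w(c,cs(t,270,190,6),.008)[:2] for t in q]);print(n,P.round(4).tolist(),P.mean(0).round(4),[np.linalg.norm(P[i]-P[i-1]).round(4) for i in range(4)])
E
```

```text
cam [0.44363929 0.01346029 1.47590828]
red [0.5282 0.0986] 0.329 [0.0554 0.0398 0.0554 0.0414] [0.5289 0.0999 0.3148] 1.7801511907648253
[[303.3, 267.9], [282.2, 275.1], [298.3, 252.9], [277.2, 260.0]]
yel [ 0.5212 -0.0431] 0.323 [0.0587 0.0397 0.0575 0.0404] [ 0.5224 -0.0433  0.3181] 2.613684915238518
[[360.1, 269.8], [339.1, 277.0], [354.9, 254.8], [334.0, 262.0]]
grn [ 0.4442 -0.1115] 0.401 [0.0562 0.0383 0.0543 0.0395] [ 0.4448 -0.1127  0.3971] 3.5371882696284533
[[388.6, 299.3], [368.2, 308.3], [382.1, 284.7], [361.8, 293.6]]
plate [[0.5096, -0.192], [0.5115, -0.4314], [0.3916, -0.4325], [0.3899, -0.1935]] [ 0.45062425 -0.31235313] [np.float64(0.1197), np.float64(0.2394), np.float64(0.1199), np.float64(0.2389)]
cons [[0.5104, 0.4135], [0.5156, 0.1922], [0.3744, 0.1885], [0.3687, 0.4085]] [0.44227323 0.30067388] [np.float64(0.1418), np.float64(0.2214), np.float64(0.1412), np.float64(0.22)]
btn [0.42116577 0.3610364  0.067     ] knob disc [0.42318173 0.25176936 0.047     ]
y [[0.6938, 0.1177], [0.6894, 0.0501], [0.6442, 0.0539], [0.6433, 0.1196]] [0.6677 0.0853] [np.float64(0.0506), np.float64(0.0678), np.float64(0.0453), np.float64(0.0657)]
b [[0.6893, 0.0408], [0.685, -0.025], [0.6363, -0.0225], [0.6393, 0.0439]] [0.6625 0.0093] [np.float64(0.0501), np.float64(0.066), np.float64(0.0487), np.float64(0.0665)]
r [[0.684, -0.0355], [0.6801, -0.1014], [0.6319, -0.0977], [0.6349, -0.0321]] [ 0.6577 -0.0667] [np.float64(0.0492), np.float64(0.066), np.float64(0.0484), np.float64(0.0657)]
g [[0.6787, -0.1119], [0.6744, -0.1787], [0.6266, -0.1748], [0.63, -0.1073]] [ 0.6524 -0.1432] [np.float64(0.0489), np.float64(0.0669), np.float64(0.0479), np.float64(0.0675)]
```

View pics/s1.png

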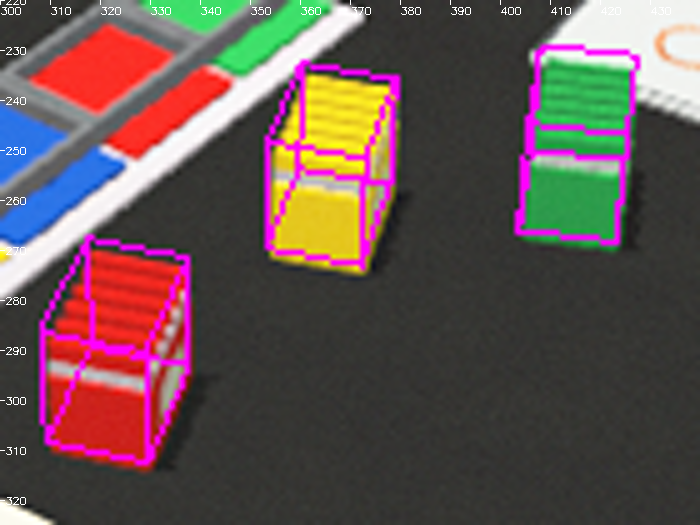

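The fits agree with the known sizes: the modules come out at 40x56, the plate at 120x239 and the console at 141x221, with a bay pitch of 76.3 mm. The side overlay is within about 2 mm. Next I'll write a planning helper that converts targets to rows.

```bash
cat > p.py <<'E'
from h import *
def pose():
    s=get_state();w_,x,y,z=s["eef_rot"]
    R=np.array([[1-2*(y*y+z*z),2*(x*y-w_*z),2*(x*z+w_*y)],[2*(x*y+w_*z),1-2*(x*x+z*z),2*(y*z-w_*x)],[2*(x*z-w_*y),2*(y*z+w_*x),1-2*(x*x+y*y)]])
    return s,s["eef_pos"],R
def plan(*wps,n=None):
    """wps: (x,y,z,theta). prints rows"""
    s,p,R=pose();th=np.arctan2(R[1,0],R[0,0])
    print("at",p.round(4),"th",th.round(4),"tilt",R[2,:2].round(4),"w",round(s["gripper_width"],4),"t",round(s["clock"],2),"F",s["contact_force"].round(1))
    rows=[]
    for x,y,z,t in wps:
        d=np.array([x,y,z])-p;dt=(t-th+np.pi)%(2*np.pi)-np.pi
        k=n or int(max(1,np.ceil(np.linalg.norm(d)/.048),np.ceil(abs(dt)/np.radians(5.98))))
        for i in range(k):
            a=th+dt*i/k; tx=np.array([np.cos(a),np.sin(a),0]);ty=np.array([np.sin(a),-np.cos(a),0])
            st=d/k;rows.append([st@tx/.05,st@ty/.05,-st[2]/.05,-np.degrees(dt/k)/6])
        p=np.array([x,y,z]);th=t
    while len(rows)%5: rows.append([0,0,0,0])
    for i in range(0,len(rows),5): print([[round(float(v),2)+0 for v in r] for r in rows[i:i+5]])
E
python3 - <<'E'
from p import *
g=np.load("grn.npy");plan((g[0],g[1],.14,g[2]-np.pi/2))
E
```

```text
at [ 0.2493 -0.5454  0.2559] th 0.4288 tilt [-0.     -0.0008] w 0.0855 t 0.25 F [-0.2 -0.1 -0.6]
[[0.45, -0.39, 0.14, 0.96], [0.41, -0.43, 0.14, 0.96], [0.36, -0.47, 0.14, 0.96], [0.31, -0.51, 0.14, 0.96], [0.26, -0.53, 0.14, 0.96]]
[[0.2, -0.56, 0.14, 0.96], [0.15, -0.57, 0.14, 0.96], [0.09, -0.59, 0.14, 0.96], [0.03, -0.59, 0.14, 0.96], [-0.03, -0.59, 0.14, 0.96]]
[[-0.09, -0.59, 0.14, 0.96], [-0.15, -0.58, 0.14, 0.96], [-0.2, -0.56, 0.14, 0.96], [-0.26, -0.53, 0.14, 0.96], [-0.31, -0.51, 0.14, 0.96]]
[[-0.36, -0.47, 0.14, 0.96], [0.0, 0.0, 0.0, 0.0], [0.0, 0.0, 0.0, 0.0], [0.0, 0.0, 0.0, 0.0], [0.0, 0.0, 0.0, 0.0]]
```

Emit:
apply_moves([
  [0.45,-0.39,0.14,0.96],
  [0.41,-0.43,0.14,0.96],
  [0.36,-0.47,0.14,0.96],
  [0.31,-0.51,0.14,0.96],
  [0.26,-0.53,0.14,0.96],
], fingers=62)

```text
clock: 0.88
eef_pos: [0.3112, -0.4096, 0.221]
eef_rot: [-0.0, 0.999, -0.039, 0.0]
contact_force: [0.0, -0.6, 0.3]
gripper_width: 0.062
```

Emit:
apply_moves([
  [0.2,-0.56,0.14,0.96],
  [0.15,-0.57,0.14,0.96],
  [0.09,-0.59,0.14,0.96],
  [0.03,-0.59,0.14,0.96],
  [-0.03,-0.59,0.14,0.96],
])

```text
clock: 1.5
eef_pos: [0.3724, -0.2747, 0.1861]
eef_rot: [0.0, 0.958, -0.286, 0.0]
contact_force: [-0.2, -0.5, 0.1]
gripper_width: 0.0623
```

Emit:
apply_moves([
  [-0.09,-0.59,0.14,0.96],
  [-0.15,-0.58,0.14,0.96],
  [-0.2,-0.56,0.14,0.96],
  [-0.26,-0.53,0.14,0.96],
  [-0.31,-0.51,0.14,0.96],
])

```text
clock: 2.12
eef_pos: [0.2957, -0.269, 0.1596]
eef_rot: [-0.079, 0.906, -0.416, 0.018]
contact_force: [0.2, 0.9, -0.0]
gripper_width: 0.062
```

Emit:
apply_moves([
  [-0.36,-0.47,0.14,0.96],
  [0.0,0.0,0.0,0.0],
  [0.0,0.0,0.0,0.0],
  [0.0,0.0,0.0,0.0],
  [0.0,0.0,0.0,0.0],
])

```text
clock: 2.75
eef_pos: [0.2736, -0.2623, 0.1571]
eef_rot: [-0.094, 0.892, -0.441, 0.019]
contact_force: [0.6, 0.5, 0.5]
gripper_width: 0.062
```

Run:
```python
from p import *
g=np.load("grn.npy");plan((g[0],g[1],.042,g[2]-np.pi/2))
c=read_camera("side");cv2.imwrite("pics/s2.png",c["color"])
```

```text
at [ 0.2736 -0.2623  0.1571] th -0.9139 tilt [-0.0488 -0.1855] w 0.062 t 2.75 F [0.6 0.5 0.5]
[[-0.05, -0.76, 0.38, 0.41], [-0.08, -0.75, 0.38, 0.41], [-0.11, -0.75, 0.38, 0.41], [-0.14, -0.74, 0.38, 0.41], [-0.18, -0.74, 0.38, 0.41]]
[[-0.21, -0.73, 0.38, 0.41], [0.0, 0.0, 0.0, 0.0], [0.0, 0.0, 0.0, 0.0], [0.0, 0.0, 0.0, 0.0], [0.0, 0.0, 0.0, 0.0]]
```

View pics/s2.png

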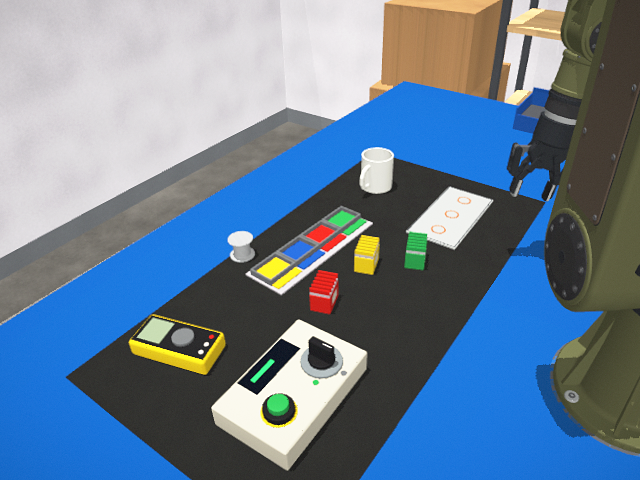

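The side view shows the gripper tilted over near the plate with the modules untouched. The last joint probably ran to its limit, meaning the wrist turns the opposite way to what I assumed. I'll check the joints and turn back.

Run:
```python
from p import *
print(get_state()["joints"].round(3))
```

```text
[-0.915  0.007 -0.665  0.948  0.187  3.141]
```

Emit:
apply_moves([
  [0,0,0,-1],
  [0,0,0,-1],
  [0,0,0,-1],
  [0,0,0,-1],
  [0,0,0,-1],
])

```text
clock: 3.42
eef_pos: [0.2732, -0.2622, 0.157]
eef_rot: [-0.086, 0.976, -0.194, 0.043]
contact_force: [-0.1, 1.1, 0.4]
gripper_width: 0.0619
```

Run:
```python
from p import *
print(get_state()["joints"].round(3))
g=np.load("grn.npy");plan((g[0],g[1],.2,g[2]+np.pi/2))
```

```text
[-0.915  0.007 -0.665  0.948  0.187  2.614]
at [ 0.2732 -0.2622  0.157 ] th -0.3967 tilt [ 0.0508 -0.1852] w 0.0619 t 3.42 F [-0.1  1.1  0.4]
[[0.09, -0.18, -0.04, -0.98], [0.11, -0.17, -0.04, -0.98], [0.12, -0.16, -0.04, -0.98], [0.14, -0.14, -0.04, -0.98], [0.15, -0.13, -0.04, -0.98]]
[[0.16, -0.11, -0.04, -0.98], [0.17, -0.09, -0.04, -0.98], [0.18, -0.08, -0.04, -0.98], [0.19, -0.06, -0.04, -0.98], [0.19, -0.04, -0.04, -0.98]]
[[0.2, -0.02, -0.04, -0.98], [0.2, 0.0, -0.04, -0.98], [0.2, 0.02, -0.04, -0.98], [0.19, 0.04, -0.04, -0.98], [0.19, 0.06, -0.04, -0.98]]
[[0.18, 0.08, -0.04, -0.98], [0.17, 0.1, -0.04, -0.98], [0.16, 0.12, -0.04, -0.98], [0.15, 0.13, -0.04, -0.98], [0.13, 0.15, -0.04, -0.98]]
[[0.12, 0.16, -0.04, -0.98], [0.1, 0.17, -0.04, -0.98], [0.08, 0.18, -0.04, -0.98], [0.0, 0.0, 0.0, 0.0], [0.0, 0.0, 0.0, 0.0]]
```

Emit:
apply_moves([
  [0.3,-0.2,-0.2,-0.98],
  [0.3,-0.2,-0.2,-0.98],
  [0.3,-0.2,-0.2,-0.98],
  [0.3,-0.2,-0.2,-0.98],
  [0.3,-0.2,-0.2,-0.98],
])

```text
clock: 4.05
eef_pos: [0.3492, -0.2362, 0.2214]
eef_rot: [-0.072, 0.994, 0.06, 0.064]
contact_force: [0.0, 0.0, 0.6]
gripper_width: 0.0616
```

Run:
```python
from p import *
s,p,R=pose()
print(s["joints"].round(3),p.round(4),R.round(3))
```

```text
[-0.734  0.005 -0.509  1.071  0.193  2.285] [ 0.3492 -0.2362  0.2214] [[ 0.985  0.129  0.118]
 [ 0.11  -0.982  0.152]
 [ 0.135 -0.136 -0.981]]
```

The limit left joint 5 tilted by 0.19 rad, and the moves can't command tilt directly. By symmetry, pressing joint 6 against its opposite limit should push joint 5 back. I'll go up first and spin there in free space.

Emit:
apply_moves([
  [0.2,0,-0.3,-1],
  [0.2,0,-0.3,-1],
  [0.2,0,-0.3,-1],
  [0.2,0,-0.3,-1],
  [0.2,0,-0.3,-1],
])

```text
clock: 4.68
eef_pos: [0.3864, -0.2324, 0.303]
eef_rot: [-0.054, 0.944, 0.315, 0.08]
contact_force: [-0.4, 0.1, 0.3]
gripper_width: 0.062
```

Emit:
apply_moves([
  [0,0,0,-1],
  [0,0,0,-1],
  [0,0,0,-1],
  [0,0,0,-1],
  [0,0,0,-1],
])

```text
clock: 5.3
eef_pos: [0.3862, -0.2324, 0.3024]
eef_rot: [-0.031, 0.83, 0.549, 0.091]
contact_force: [0.4, 0.2, 0.4]
gripper_width: 0.0621
```

Emit:
apply_moves([
  [0,0,0,-1],
  [0,0,0,-1],
  [0,0,0,-1],
  [0,0,0,-1],
  [0,0,0,-1],
])

```text
clock: 5.92
eef_pos: [0.3862, -0.2325, 0.3024]
eef_rot: [-0.006, 0.66, 0.745, 0.096]
contact_force: [-0.6, 0.2, -0.1]
gripper_width: 0.0621
```

Emit:
apply_moves([
  [0,0,0,-1],
  [0,0,0,-1],
  [0,0,0,-1],
  [0,0,0,-1],
  [0,0,0,-1],
])

```text
clock: 6.55
eef_pos: [0.3862, -0.2324, 0.3024]
eef_rot: [0.019, 0.445, 0.891, 0.095]
contact_force: [0.1, 0.3, 0.1]
gripper_width: 0.0621
```

Emit:
apply_moves([
  [0,0,0,-1],
  [0,0,0,-1],
  [0,0,0,-1],
  [0,0,0,-1],
  [0,0,0,-1],
])

```text
clock: 7.18
eef_pos: [0.3862, -0.2324, 0.3024]
eef_rot: [0.043, 0.199, 0.975, 0.087]
contact_force: [0.9, 0.9, 0.2]
gripper_width: 0.0623
```

Emit:
apply_moves([
  [0,0,0,-1],
  [0,0,0,-1],
  [0,0,0,-1],
  [0,0,0,-1],
  [0,0,0,-1],
])

```text
clock: 7.8
eef_pos: [0.3862, -0.2324, 0.3024]
eef_rot: [0.064, -0.06, 0.994, 0.073]
contact_force: [0.7, 0.1, 0.3]
gripper_width: 0.0621
```

Emit:
apply_moves([
  [0,0,0,-1],
  [0,0,0,-1],
  [0,0,0,-1],
  [0,0,0,-1],
  [0,0,0,-1],
])

```text
clock: 8.43
eef_pos: [0.3862, -0.2324, 0.3024]
eef_rot: [0.08, -0.315, 0.944, 0.054]
contact_force: [-0.0, 0.3, -0.2]
gripper_width: 0.0619
```

Emit:
apply_moves([
  [0,0,0,-1],
  [0,0,0,-1],
  [0,0,0,-1],
  [0,0,0,-1],
  [0,0,0,-1],
])

```text
clock: 9.05
eef_pos: [0.3862, -0.2324, 0.3024]
eef_rot: [0.091, -0.549, 0.83, 0.031]
contact_force: [0.3, 0.4, 0.5]
gripper_width: 0.0619
```

Emit:
apply_moves([
  [0,0,0,-1],
  [0,0,0,-1],
  [0,0,0,-1],
  [0,0,0,-1],
  [0,0,0,-1],
])

```text
clock: 9.68
eef_pos: [0.3862, -0.2324, 0.3024]
eef_rot: [-0.096, 0.745, -0.66, -0.006]
contact_force: [-0.6, -1.1, 0.1]
gripper_width: 0.0626
```

```bash
cat > st.py <<'E'
from p import *
s,p,R=pose()
print(s["clock"],s["joints"].round(3),p.round(4),"th",np.arctan2(R[1,0],R[0,0]).round(3),"zt",R[:,2].round(3))
E
python3 st.py
```

```text
9.675 [-0.672  0.012 -0.314  1.247  0.193 -2.365] [ 0.3862 -0.2324  0.3024] th -1.44 zt [ 0.118  0.152 -0.981]
```

Emit:
apply_moves([
  [0,0,0,-1],
  [0,0,0,-1],
  [0,0,0,-1],
  [0,0,0,-1],
  [0,0,0,-1],
])

```text
clock: 10.3
eef_pos: [0.3862, -0.2324, 0.3024]
eef_rot: [-0.095, 0.891, -0.445, 0.019]
contact_force: [0.7, 0.1, 0.7]
gripper_width: 0.062
```

Emit:
apply_moves([
  [0,0,0,-1],
  [0,0,0,-1],
  [0,0,0,-1],
  [0,0,0,0],
  [0,0,0,0],
])

```text
clock: 10.92
eef_pos: [0.3943, -0.2212, 0.3025]
eef_rot: [-0.085, 0.946, -0.31, 0.032]
contact_force: [-0.2, -0.2, -0.0]
gripper_width: 0.062
```

```bash
python3 st.py
```

```text
10.925 [-0.633  0.006 -0.319  1.238  0.181 -3.141] [ 0.3943 -0.2212  0.3025] th -0.634 zt [ 0.113  0.14  -0.984]
```

Joint 5 is decreasing, so I'll keep going.

Emit:
apply_moves([
  [0,0,0,-1],
  [0,0,0,-1],
  [0,0,0,-1],
  [0,0,0,-1],
  [0,0,0,-1],
])

```text
clock: 11.55
eef_pos: [0.4456, -0.1047, 0.3026]
eef_rot: [-0.022, 0.99, -0.133, 0.041]
contact_force: [0.3, -0.5, 0.3]
gripper_width: 0.0623
```

```bash
python3 st.py
```

```text
11.55 [-0.267 -0.035 -0.351  1.179  0.055 -3.141] [ 0.4456 -0.1047  0.3026] th -0.268 zt [ 0.087  0.033 -0.996]
```

Run:
```python
from p import *
plan((.445,-.105,.3026,-.37),(.13,-.534,.3026,-1.48))
```

```text
at [ 0.4456 -0.1047  0.3026] th -0.2683 tilt [ 0.0753 -0.0546] w 0.0623 t 11.55 F [ 0.3 -0.5  0.3]
[[-0.01, 0.01, 0.0, 0.97], [-0.23, 0.86, 0.0, 0.88], [-0.15, 0.87, 0.0, 0.88], [-0.07, 0.88, 0.0, 0.88], [0.01, 0.89, 0.0, 0.88]]
[[0.09, 0.88, 0.0, 0.88], [0.18, 0.87, 0.0, 0.88], [0.26, 0.85, 0.0, 0.88], [0.33, 0.82, 0.0, 0.88], [0.41, 0.79, 0.0, 0.88]]
[[0.48, 0.75, 0.0, 0.88], [0.55, 0.7, 0.0, 0.88], [0.61, 0.65, 0.0, 0.88], [0.0, 0.0, 0.0, 0.0], [0.0, 0.0, 0.0, 0.0]]
```

Emit:
apply_moves([
  [0,0,0,0.97],
  [-0.23,0.86,0.0,0.88],
  [-0.15,0.87,0.0,0.88],
  [-0.07,0.88,0.0,0.88],
  [0.01,0.89,0.0,0.88],
])

```text
clock: 12.18
eef_pos: [0.3402, -0.2491, 0.2887]
eef_rot: [-0.031, 0.931, -0.362, 0.035]
contact_force: [0.3, 0.1, 0.2]
gripper_width: 0.0622
```

Emit:
apply_moves([
  [0.09,0.88,0.0,0.88],
  [0.18,0.87,0.0,0.88],
  [0.26,0.85,0.0,0.88],
  [0.33,0.82,0.0,0.88],
  [0.41,0.79,0.0,0.88],
])

```text
clock: 12.8
eef_pos: [0.21, -0.4282, 0.2712]
eef_rot: [-0.039, 0.824, -0.565, 0.027]
contact_force: [1.4, 0.7, -0.8]
gripper_width: 0.0619
```

Emit:
apply_moves([
  [0.48,0.75,0.0,0.88],
  [0.55,0.7,0.0,0.88],
  [0.61,0.65,0.0,0.88],
  [0.0,0.0,0.0,0.0],
  [0.0,0.0,0.0,0.0],
])

```text
clock: 13.42
eef_pos: [0.1332, -0.5343, 0.2604]
eef_rot: [-0.042, 0.739, -0.672, 0.021]
contact_force: [-0.2, 0.3, -1.4]
gripper_width: 0.0619
```

```bash
python3 st.py
```

```text
13.425 [-1.378  0.233 -0.148  1.208  0.092 -3.045] [ 0.1332 -0.5343  0.2604] th -1.474 zt [ 0.087  0.035 -0.996]
```

Emit:
apply_moves([
  [0,0,0,-1],
  [0,0,0,-1],
  [0,0,0,-1],
  [0,0,0,-1],
  [0,0,0,0],
])

```text
clock: 14.05
eef_pos: [0.2158, -0.5064, 0.2613]
eef_rot: [-0.007, 0.831, -0.556, 0.008]
contact_force: [-0.0, 0.2, 0.1]
gripper_width: 0.0623
```

```bash
python3 st.py
```

```text
14.05 [-1.18   0.214 -0.166  1.186  0.021 -3.141] [ 0.2158 -0.5064  0.2613] th -1.18 zt [ 0.021  0.004 -1.   ]
```

Emit:
apply_moves([
  [0,0,0,-0.9],
  [0,0,0,0],
  [0,0,0,0],
  [0,0,0,0],
  [0,0,0,0],
])

```text
clock: 14.68
eef_pos: [0.2352, -0.4978, 0.2608]
eef_rot: [0.002, 0.845, -0.535, 0.002]
contact_force: [-0.1, 0.2, 0.2]
gripper_width: 0.062
```

```bash
python3 st.py
python3 - <<'E'
from p import *
g=np.load("grn.npy");plan((.35,-.5,.26,-2.6),(g[0],g[1],.2,g[2]+np.pi/2-2*np.pi),)
E
```

```text
14.675 [-1.129e+00  2.140e-01 -1.670e-01  1.184e+00 -1.000e-03 -3.141e+00] [ 0.2352 -0.4978  0.2608] th -1.13 zt [ 0.001 -0.006 -1.   ]
at [ 0.2352 -0.4978  0.2608] th -1.1297 tilt [0.0056 0.0012] w 0.062 t 14.68 F [-0.1  0.2  0.2]
[[0.07, -0.14, 0.0, 0.94], [0.05, -0.14, 0.0, 0.94], [0.04, -0.15, 0.0, 0.94], [0.03, -0.15, 0.0, 0.94], [0.01, -0.15, 0.0, 0.94]]
[[0.0, -0.15, 0.0, 0.94], [-0.02, -0.15, 0.0, 0.94], [-0.03, -0.15, 0.0, 0.94], [-0.05, -0.15, 0.0, 0.94], [-0.06, -0.14, 0.0, 0.94]]
[[-0.08, -0.13, 0.0, 0.94], [-0.09, -0.12, 0.0, 0.94], [-0.1, -0.12, 0.0, 0.94], [-0.11, -0.11, 0.0, 0.94], [-0.12, -0.09, 0.0, 0.94]]
[[-0.33, 0.33, 0.07, 0.96], [-0.3, 0.36, 0.07, 0.96], [-0.26, 0.39, 0.07, 0.96], [-0.22, 0.42, 0.07, 0.96], [-0.17, 0.44, 0.07, 0.96]]
[[-0.13, 0.45, 0.07, 0.96], [-0.08, 0.46, 0.07, 0.96], [-0.04, 0.47, 0.07, 0.96], [0.01, 0.47, 0.07, 0.96], [0.06, 0.47, 0.07, 0.96]]
[[0.11, 0.46, 0.07, 0.96], [0.15, 0.44, 0.07, 0.96], [0.2, 0.43, 0.07, 0.96], [0.24, 0.4, 0.07, 0.96], [0.28, 0.38, 0.07, 0.96]]
[[0.31, 0.35, 0.07, 0.96], [0.35, 0.32, 0.07, 0.96], [0.0, 0.0, 0.0, 0.0], [0.0, 0.0, 0.0, 0.0], [0.0, 0.0, 0.0, 0.0]]
```

Tilt is now 0.006 rad. From this wrist branch (q6 near -2.2), every target orientation, including the selector's, keeps clear of the limits.

Run:
```python
from p import *
g=np.load("grn.npy");plan((g[0],g[1],.15,g[2]-np.pi/2))
c=read_camera("top");
for n in("grn","yel","red"):
    v=np.load(n+".npy");print(n,fitmod(c,*v)[0]-v)
```

```text
at [ 0.2352 -0.4978  0.2608] th -1.1297 tilt [0.0056 0.0012] w 0.062 t 14.68 F [-0.1  0.2  0.2]
[[-0.52, -0.71, 0.22, 0.04], [-0.52, -0.71, 0.22, 0.04], [-0.52, -0.7, 0.22, 0.04], [-0.53, -0.7, 0.22, 0.04], [-0.53, -0.7, 0.22, 0.04]]
[[-0.53, -0.7, 0.22, 0.04], [-0.54, -0.69, 0.22, 0.04], [-0.54, -0.69, 0.22, 0.04], [-0.54, -0.69, 0.22, 0.04], [-0.55, -0.69, 0.22, 0.04]]
grn [-6.00233804e-06  1.17840020e-05 -2.89898162e-04]
yel [0. 0. 0.]
red [0. 0. 0.]
```

Emit:
apply_moves([
  [-0.52,-0.71,0.22,0.04],
  [-0.52,-0.71,0.22,0.04],
  [-0.52,-0.7,0.22,0.04],
  [-0.53,-0.7,0.22,0.04],
  [-0.53,-0.7,0.22,0.04],
])

```text
clock: 15.35
eef_pos: [0.341, -0.304, 0.2047]
eef_rot: [0.002, 0.839, -0.544, 0.002]
contact_force: [1.0, 1.1, 0.4]
gripper_width: 0.0623
```

Emit:
apply_moves([
  [-0.53,-0.7,0.22,0.04],
  [-0.54,-0.69,0.22,0.04],
  [-0.54,-0.69,0.22,0.04],
  [-0.54,-0.69,0.22,0.04],
  [-0.55,-0.69,0.22,0.04],
])

```text
clock: 15.98
eef_pos: [0.4456, -0.1112, 0.1488]
eef_rot: [0.002, 0.833, -0.553, 0.002]
contact_force: [0.1, -1.1, 0.1]
gripper_width: 0.062
```

```bash
python3 st.py
python3 - <<'E'
from p import *
g=np.load("grn.npy");t=g[2]-np.pi/2;plan((g[0],g[1],.042,t),n=4)
E
```

```text
15.975 [-0.241  0.124 -0.544  0.899 -0.005 -2.212] [ 0.4456 -0.1112  0.1488] th -1.171 zt [ 0.002 -0.006 -1.   ]
at [ 0.4456 -0.1112  0.1488] th -1.171 tilt [0.0062 0.0004] w 0.062 t 15.97 F [ 0.1 -1.1  0.1]
[[0.01, 0.01, 0.53, 0.01], [0.01, 0.01, 0.53, 0.01], [0.01, 0.01, 0.53, 0.01], [0.01, 0.01, 0.53, 0.01], [0.0, 0.0, 0.0, 0.0]]
```

Emit:
apply_moves([
  [0.01,0.01,0.54,0],
  [0.01,0.01,0.54,0],
  [0.01,0.01,0.54,0],
  [0.01,0,0.52,0],
  [0,0,0,0],
])

```text
clock: 16.6
eef_pos: [0.4427, -0.115, 0.0405]
eef_rot: [0.003, 0.833, -0.553, 0.0]
contact_force: [-0.8, -0.0, -0.0]
gripper_width: 0.0617
```

Emit:
apply_moves([
  [0,0,0,0],
  [0,0,0,0],
  [0,0,0,0],
  [0,0,0,0],
  [0,0,0,0],
], fingers=25, squeeze=40)

```text
clock: 17.23
eef_pos: [0.4454, -0.1156, 0.043]
eef_rot: [0.002, 0.834, -0.552, 0.003]
contact_force: [-1.6, -0.4, 7.1]
gripper_width: 0.0396
```

Emit:
apply_moves([
  [0,0,-0.1,0],
  [0,0,-0.5,0],
  [0,0,-0.7,0],
  [0,0,-0.7,0],
  [0,0,-0.5,0],
])

```text
clock: 17.85
eef_pos: [0.4444, -0.1145, 0.1686]
eef_rot: [0.002, 0.834, -0.552, 0.003]
contact_force: [0.5, -0.0, -2.6]
gripper_width: 0.0397
```

Run:
```python
from p import *
g=np.load("grn.npy");t=g[2]-np.pi/2;plan((.4514,-.3874,.17,.011-np.pi/2))
c=read_camera("side");crop(c,300,100,520,290,3,"s3.png")
```

```text
at [ 0.4444 -0.1145  0.1686] th -1.1703 tilt [0.0062 0.0001] w 0.0397 t 17.85 F [ 0.5 -0.  -2.6]
[[0.85, 0.33, 0.0, 0.62], [0.87, 0.28, 0.0, 0.62], [0.88, 0.22, 0.0, 0.62], [0.9, 0.16, 0.0, 0.62], [0.9, 0.1, 0.0, 0.62]]
[[0.91, 0.05, 0.0, 0.62], [0.0, 0.0, 0.0, 0.0], [0.0, 0.0, 0.0, 0.0], [0.0, 0.0, 0.0, 0.0], [0.0, 0.0, 0.0, 0.0]]
```

View pics/s3.png

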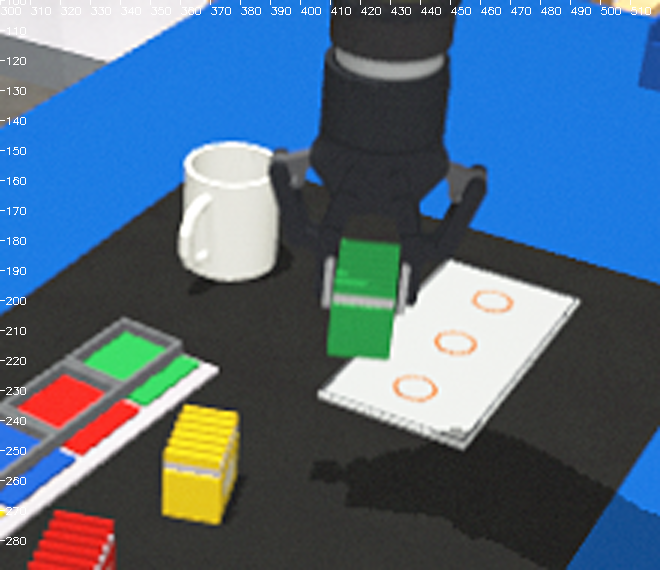

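The side view shows the green module held upright between the pads, clear of the bench at about (365,300) in the crop. The width reads 39.7 mm.

Emit:
apply_moves([
  [0.85,0.33,0.0,0.62],
  [0.87,0.28,0.0,0.62],
  [0.88,0.22,0.0,0.62],
  [0.9,0.16,0.0,0.62],
  [0.9,0.1,0.0,0.62],
])

```text
clock: 18.52
eef_pos: [0.4501, -0.3432, 0.1673]
eef_rot: [0.001, 0.733, -0.681, 0.002]
contact_force: [-0.4, 0.1, -2.4]
gripper_width: 0.0394
```

Emit:
apply_moves([
  [0.91,0.05,0.0,0.62],
  [0,0,0.4,0],
  [0,0,0.6,0],
  [0,0,0.4,0],
  [0,0,0,0],
])

```text
clock: 19.15
eef_pos: [0.45, -0.3866, 0.0959]
eef_rot: [0.002, 0.711, -0.703, -0.0]
contact_force: [-0.2, -0.3, -1.9]
gripper_width: 0.0397
```

Run:
```python
from p import *
plan((.4514,-.3874,.050,.011-np.pi/2),n=3)
```

```text
at [ 0.45   -0.3866  0.0959] th -1.56 tilt [0.0022 0.0025] w 0.0397 t 19.15 F [-0.2 -0.3 -1.9]
[[0.01, -0.01, 0.31, 0.0], [0.01, -0.01, 0.31, 0.0], [0.01, -0.01, 0.31, 0.0], [0.0, 0.0, 0.0, 0.0], [0.0, 0.0, 0.0, 0.0]]
```

Emit:
apply_moves([
  [0.01,0,0.35,0],
  [0.01,0,0.35,0],
  [0,0,0.23,0],
  [0,0,0,0],
  [0,0,0,0],
])

```text
clock: 19.77
eef_pos: [0.452, -0.3895, 0.0523]
eef_rot: [0.001, 0.711, -0.703, 0.003]
contact_force: [0.7, -0.3, -2.1]
gripper_width: 0.0396
```

Emit:
apply_moves([
  [0,0,0,0],
  [0,0,0,0],
  [0,0,0,0],
  [0,0,-0.5,0],
  [0,0,-0.8,0],
], fingers=62)

```text
clock: 20.4
eef_pos: [0.4507, -0.3881, 0.1165]
eef_rot: [0.002, 0.711, -0.703, 0.001]
contact_force: [0.8, 0.0, 0.5]
gripper_width: 0.0621
```

Run:
```python
from p import *
y=np.load("yel.npy");plan((y[0],y[1],.15,y[2]-np.pi/2),(y[0],y[1],.12,y[2]-np.pi/2))
c=read_camera("side");crop(c,300,100,520,290,3,"s4.png")
```

```text
at [ 0.4507 -0.3881  0.1165] th -1.5599 tilt [0.0036 0.0009] w 0.0621 t 20.4 F [0.8 0.  0.5]
[[-0.86, -0.19, -0.08, -0.37], [-0.85, -0.22, -0.08, -0.37], [-0.84, -0.25, -0.08, -0.37], [-0.83, -0.29, -0.08, -0.37], [-0.82, -0.32, -0.08, -0.37]]
[[-0.81, -0.35, -0.08, -0.37], [-0.79, -0.38, -0.08, -0.37], [-0.78, -0.41, -0.08, -0.37], [0.0, 0.0, 0.6, 0.0], [0.0, 0.0, 0.0, 0.0]]
```

View pics/s4.png

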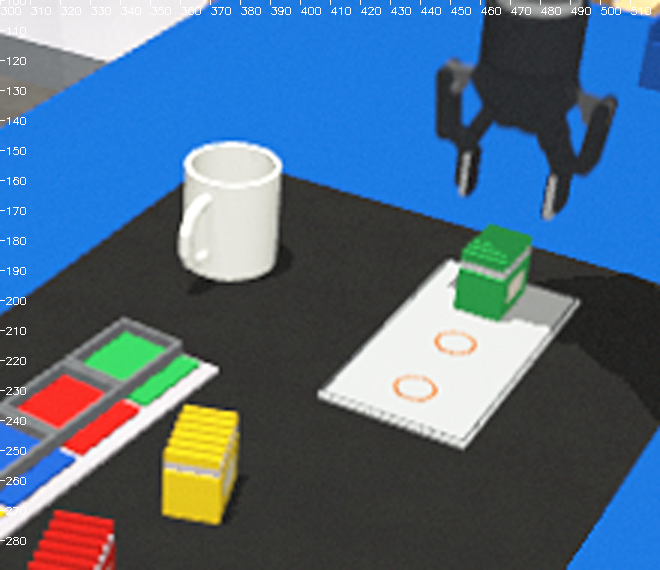

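The green module stands on the plate at its far coil, around crop (493,270), and is released. Yellow is next.

Emit:
apply_moves([
  [-0.86,-0.19,-0.08,-0.37],
  [-0.85,-0.22,-0.08,-0.37],
  [-0.84,-0.25,-0.08,-0.37],
  [-0.83,-0.29,-0.08,-0.37],
  [-0.82,-0.32,-0.08,-0.37],
])

```text
clock: 21.08
eef_pos: [0.4969, -0.1724, 0.1363]
eef_rot: [0.002, 0.776, -0.631, 0.003]
contact_force: [1.0, 0.1, 0.2]
gripper_width: 0.062
```

Emit:
apply_moves([
  [-0.81,-0.35,-0.08,-0.37],
  [-0.79,-0.38,-0.08,-0.37],
  [-0.78,-0.41,-0.08,-0.37],
  [0.0,0.0,0.5,0.0],
  [0.0,0.0,0.0,0.0],
])

```text
clock: 21.7
eef_pos: [0.5218, -0.0438, 0.1209]
eef_rot: [0.003, 0.811, -0.585, 0.001]
contact_force: [-0.2, -1.2, 0.1]
gripper_width: 0.062
```

Run:
```python
from p import *
y=np.load("yel.npy");plan((y[0],y[1],.042,y[2]-np.pi/2),n=4)
c=read_camera("side");crop(c,300,100,520,290,3,"s5.png")
```

```text
at [ 0.5218 -0.0438  0.1209] th -1.2488 tilt [0.0047 0.0031] w 0.062 t 21.7 F [-0.2 -1.2  0.1]
[[0.0, 0.0, 0.39, 0.01], [0.0, 0.0, 0.39, 0.01], [0.0, 0.0, 0.39, 0.01], [0.0, 0.0, 0.39, 0.01], [0.0, 0.0, 0.0, 0.0]]
```

View pics/s5.png

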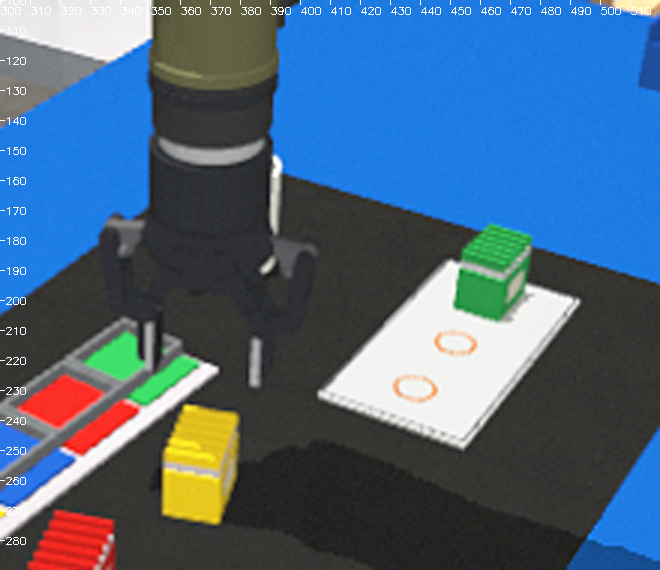

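Yellow is unmoved at crop (200,465) with the open fingers above it. I'll descend and grasp it.

Emit:
apply_moves([
  [0,0,0.4,0],
  [0,0,0.4,0],
  [0,0,0.4,0],
  [0,0,0.37,0],
  [0,0,0,0],
])

```text
clock: 22.38
eef_pos: [0.5224, -0.0456, 0.0433]
eef_rot: [0.002, 0.811, -0.586, 0.001]
contact_force: [-0.4, -0.3, 0.7]
gripper_width: 0.0621
```

Emit:
apply_moves([
  [0,0,0,0],
  [0,0,0,0],
  [0,0,0,0],
  [0,0,0,0],
  [0,0,0,0],
], fingers=25)

```text
clock: 23.0
eef_pos: [0.5242, -0.0453, 0.0449]
eef_rot: [0.002, 0.811, -0.585, 0.003]
contact_force: [-0.7, -2.7, 5.9]
gripper_width: 0.0396
```

Emit:
apply_moves([
  [0,0,-0.1,0],
  [0,0,-0.5,0],
  [0,0,-0.7,0],
  [0,0,-0.7,0],
  [0,0,-0.5,0],
])

```text
clock: 23.62
eef_pos: [0.5233, -0.0441, 0.1704]
eef_rot: [0.001, 0.811, -0.585, 0.003]
contact_force: [-0.0, 0.8, -2.8]
gripper_width: 0.0396
```

Run:
```python
from p import *
plan((.4506,-.3124,.17,.011-np.pi/2))
```

```text
at [ 0.5233 -0.0441  0.1704] th -1.2498 tilt [ 0.006  -0.0007] w 0.0396 t 23.62 F [-0.   0.8 -2.8]
[[0.77, 0.51, 0.0, 0.49], [0.8, 0.47, 0.0, 0.49], [0.82, 0.43, 0.0, 0.49], [0.84, 0.39, 0.0, 0.49], [0.86, 0.34, 0.0, 0.49]]
[[0.88, 0.3, 0.0, 0.49], [0.0, 0.0, 0.0, 0.0], [0.0, 0.0, 0.0, 0.0], [0.0, 0.0, 0.0, 0.0], [0.0, 0.0, 0.0, 0.0]]
```

Emit:
apply_moves([
  [0.77,0.51,0.0,0.49],
  [0.8,0.47,0.0,0.49],
  [0.82,0.43,0.0,0.49],
  [0.84,0.39,0.0,0.49],
  [0.86,0.34,0.0,0.49],
])

```text
clock: 24.25
eef_pos: [0.462, -0.2687, 0.1699]
eef_rot: [0.001, 0.729, -0.685, 0.002]
contact_force: [0.1, -1.1, -2.3]
gripper_width: 0.0394
```

Emit:
apply_moves([
  [0.88,0.3,0.0,0.49],
  [0,0,0.4,0],
  [0,0,0.6,0],
  [0,0,0.4,0],
  [0,0,0,0],
])

```text
clock: 24.88
eef_pos: [0.4492, -0.3118, 0.0985]
eef_rot: [0.002, 0.712, -0.702, 0.0]
contact_force: [-0.3, 0.1, -1.3]
gripper_width: 0.0398
```

Run:
```python
from p import *
plan((.4506,-.3124,.052,.011-np.pi/2),n=3)
```

```text
at [ 0.4492 -0.3118  0.0985] th -1.5578 tilt [0.0032 0.0018] w 0.0398 t 24.88 F [-0.3  0.1 -1.3]
[[0.0, -0.01, 0.31, 0.01], [0.0, -0.01, 0.31, 0.01], [0.0, -0.01, 0.31, 0.01], [0.0, 0.0, 0.0, 0.0], [0.0, 0.0, 0.0, 0.0]]
```

Emit:
apply_moves([
  [0,-0.01,0.35,0],
  [0,-0.01,0.35,0],
  [0,0,0.23,0],
  [0,0,0,0],
  [0,0,0,0],
])

```text
clock: 25.5
eef_pos: [0.4522, -0.3134, 0.0544]
eef_rot: [0.001, 0.712, -0.702, 0.003]
contact_force: [0.3, -0.2, -1.5]
gripper_width: 0.0397
```

Emit:
apply_moves([
  [0,0,0,0],
  [0,0,0,0],
  [0,0,0,0],
  [0,0,-0.5,0],
  [0,0,-0.8,0],
], fingers=62)

```text
clock: 26.12
eef_pos: [0.4505, -0.312, 0.1181]
eef_rot: [0.002, 0.712, -0.702, 0.001]
contact_force: [0.6, -0.1, -0.8]
gripper_width: 0.062
```

Run:
```python
from p import *
y=np.load("red.npy");plan((y[0],y[1],.14,y[2]-np.pi/2))
c=read_camera("side");crop(c,300,100,520,330,3,"s6.png")
```

```text
at [ 0.4505 -0.312   0.1181] th -1.5578 tilt [0.0038 0.0013] w 0.062 t 26.12 F [ 0.6 -0.1 -0.8]
[[-0.91, -0.19, -0.05, -0.32], [-0.91, -0.22, -0.05, -0.32], [-0.9, -0.25, -0.05, -0.32], [-0.89, -0.28, -0.05, -0.32], [-0.88, -0.31, -0.05, -0.32]]
[[-0.87, -0.34, -0.05, -0.32], [-0.86, -0.36, -0.05, -0.32], [-0.84, -0.39, -0.05, -0.32], [-0.83, -0.42, -0.05, -0.32], [0.0, 0.0, 0.0, 0.0]]
```

View pics/s6.png

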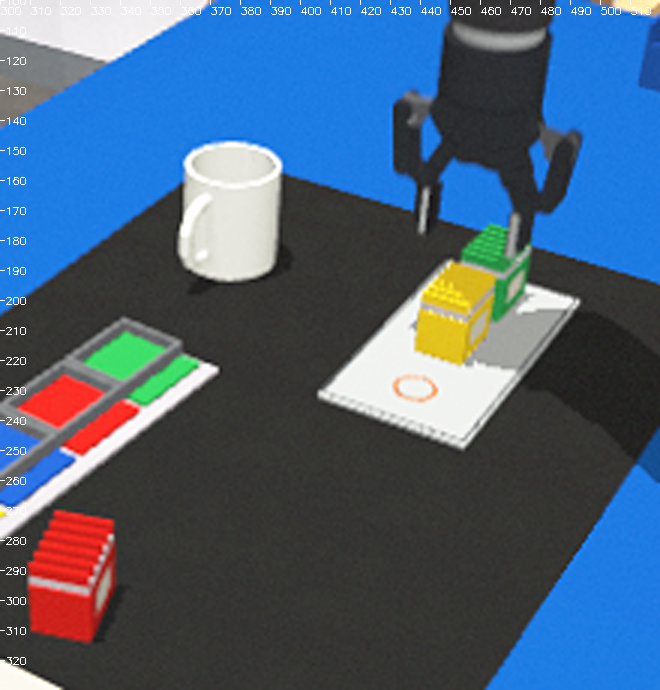

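Green and yellow both stand on the plate, and red is unmoved at crop (70,575). I'll fetch red.

Emit:
apply_moves([
  [-0.91,-0.19,-0.1,-0.32],
  [-0.91,-0.22,-0.1,-0.32],
  [-0.9,-0.25,-0.1,-0.32],
  [-0.89,-0.28,-0.1,-0.32],
  [-0.88,-0.31,0,-0.32],
])

```text
clock: 26.8
eef_pos: [0.4967, -0.0823, 0.138]
eef_rot: [0.001, 0.768, -0.64, 0.003]
contact_force: [0.8, -0.3, -0.6]
gripper_width: 0.0619
```

Emit:
apply_moves([
  [-0.87,-0.34,0,-0.32],
  [-0.86,-0.36,0,-0.32],
  [-0.84,-0.39,0,-0.32],
  [-0.83,-0.42,0,-0.32],
  [0.0,0.0,0.2,0.0],
])

```text
clock: 27.42
eef_pos: [0.5321, 0.1021, 0.127]
eef_rot: [0.001, 0.81, -0.586, 0.003]
contact_force: [-0.6, -0.9, 0.0]
gripper_width: 0.0622
```

Run:
```python
from p import *
y=np.load("red.npy");plan((y[0],y[1],.043,y[2]-np.pi/2),n=4)
c=read_camera("side");crop(c,250,150,470,330,3,"s7.png")
```

```text
at [0.5321 0.1021 0.127 ] th -1.2518 tilt [ 0.0056 -0.0025] w 0.0622 t 27.43 F [-0.6 -0.9  0. ]
[[0.01, 0.02, 0.42, 0.01], [0.01, 0.02, 0.42, 0.01], [0.01, 0.02, 0.42, 0.01], [0.01, 0.02, 0.42, 0.01], [0.0, 0.0, 0.0, 0.0]]
```

View pics/s7.png

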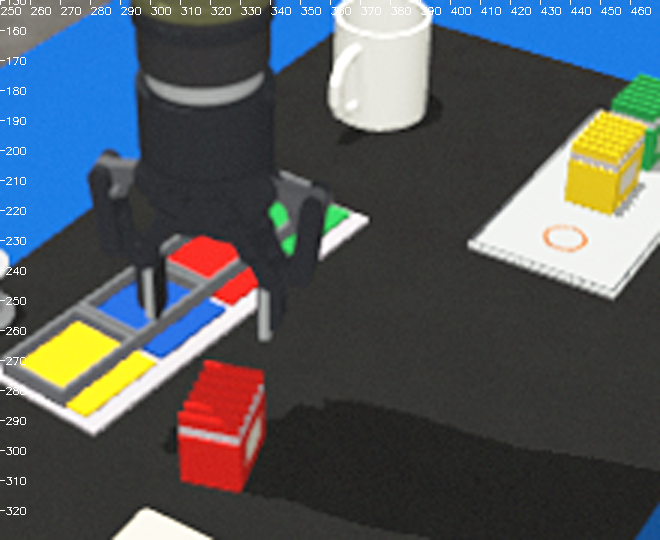

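The red module is in place at crop (220,430), beneath the open fingers.

Emit:
apply_moves([
  [0.01,0.02,0.42,0],
  [0.01,0.02,0.42,0],
  [0.01,0.02,0.42,0],
  [0.01,0.01,0.4,0],
  [0,0,0,0],
])

```text
clock: 28.1
eef_pos: [0.5261, 0.0941, 0.0419]
eef_rot: [0.003, 0.809, -0.588, 0.001]
contact_force: [-0.4, 0.4, 0.5]
gripper_width: 0.062
```

Emit:
apply_moves([
  [0,0,0,0],
  [0,0,0,0],
  [0,0,0,0],
  [0,0,0,0],
  [0,0,0,0],
], fingers=25)

```text
clock: 28.72
eef_pos: [0.5288, 0.0955, 0.0443]
eef_rot: [0.002, 0.809, -0.588, 0.003]
contact_force: [-0.4, -2.3, 6.0]
gripper_width: 0.0393
```

Emit:
apply_moves([
  [0,0,-0.1,0],
  [0,0,-0.5,0],
  [0,0,-0.7,0],
  [0,0,-0.7,0],
  [0,0,-0.5,0],
])

```text
clock: 29.35
eef_pos: [0.528, 0.0967, 0.1699]
eef_rot: [0.001, 0.809, -0.588, 0.002]
contact_force: [0.2, -1.2, -1.8]
gripper_width: 0.0394
```

Run:
```python
from p import *
plan((.4498,-.2374,.17,.011-np.pi/2))
```

```text
at [0.528  0.0967 0.1699] th -1.256 tilt [ 0.0055 -0.0005] w 0.0394 t 29.35 F [ 0.2 -1.2 -1.8]
[[0.73, 0.44, 0.0, 0.36], [0.75, 0.42, 0.0, 0.36], [0.77, 0.39, 0.0, 0.36], [0.78, 0.36, 0.0, 0.36], [0.79, 0.33, 0.0, 0.36]]
[[0.8, 0.3, 0.0, 0.36], [0.82, 0.27, 0.0, 0.36], [0.82, 0.24, 0.0, 0.36], [0.0, 0.0, 0.0, 0.0], [0.0, 0.0, 0.0, 0.0]]
```

Emit:
apply_moves([
  [0.73,0.44,0.0,0.36],
  [0.75,0.42,0.0,0.36],
  [0.77,0.39,0.0,0.36],
  [0.78,0.36,0.0,0.36],
  [0.79,0.33,0.0,0.36],
])

```text
clock: 29.98
eef_pos: [0.4781, -0.1133, 0.1694]
eef_rot: [0.002, 0.75, -0.661, 0.002]
contact_force: [0.2, 0.5, -1.3]
gripper_width: 0.0396
```

Emit:
apply_moves([
  [0.8,0.3,0.0,0.36],
  [0.82,0.27,0.0,0.36],
  [0.82,0.24,0.0,0.36],
  [0.0,0.0,0.4,0.0],
  [0.0,0.0,0.4,0.0],
])

```text
clock: 30.6
eef_pos: [0.449, -0.2382, 0.1297]
eef_rot: [0.001, 0.711, -0.703, 0.002]
contact_force: [0.6, 0.3, -1.7]
gripper_width: 0.0395
```

Run:
```python
from p import *
plan((.4498,-.2374,.052,.011-np.pi/2),n=3)
```

```text
at [ 0.449  -0.2382  0.1297] th -1.5592 tilt [ 0.0052 -0.0016] w 0.0395 t 30.6 F [ 0.6  0.3 -1.7]
[[-0.01, -0.01, 0.52, 0.0], [-0.01, -0.01, 0.52, 0.0], [-0.01, -0.01, 0.52, 0.0], [0.0, 0.0, 0.0, 0.0], [0.0, 0.0, 0.0, 0.0]]
```

Emit:
apply_moves([
  [-0.02,-0.01,0.55,0],
  [-0.02,-0.01,0.55,0],
  [-0.01,-0.01,0.45,0],
  [0,0,0,0],
  [0,0,0,0],
])

```text
clock: 31.22
eef_pos: [0.4508, -0.2355, 0.0529]
eef_rot: [0.001, 0.712, -0.702, 0.002]
contact_force: [-0.8, -0.2, -2.0]
gripper_width: 0.0393
```

Emit:
apply_moves([
  [0,0,0,0],
  [0,0,0,0],
  [0,0,0,0],
  [0,0,-0.5,0],
  [0,0,-0.8,0],
], fingers=62)

```text
clock: 31.85
eef_pos: [0.4496, -0.2347, 0.1173]
eef_rot: [0.002, 0.712, -0.703, 0.001]
contact_force: [0.7, -0.3, 0.5]
gripper_width: 0.0617
```

Emit:
apply_moves([
  [-0.5,0,-0.8,0],
  [-0.8,0,-0.5,0],
  [-0.9,0,0,-1],
  [-0.9,0,0,-1],
  [-0.9,0,0,-1],
], fingers=40)

```text
clock: 32.48
eef_pos: [0.4341, -0.0351, 0.1819]
eef_rot: [0.002, 0.814, -0.581, 0.003]
contact_force: [0.9, -0.1, -0.2]
gripper_width: 0.0401
```

```bash
python3 st.py
python3 - <<'E'
from p import *
for n in("top","side"):
    c=read_camera(n);cv2.imwrite(f"pics/{n}8.png",c["color"])
c=read_camera("side");crop(c,200,310,380,470,4,"s8.png")
E
```

```text
32.475 [-0.077  0.051 -0.543  0.974 -0.005 -1.978] [ 0.4341 -0.0351  0.1819] th -1.24 zt [ 0.003 -0.006 -1.   ]
```

View pics/top8.png

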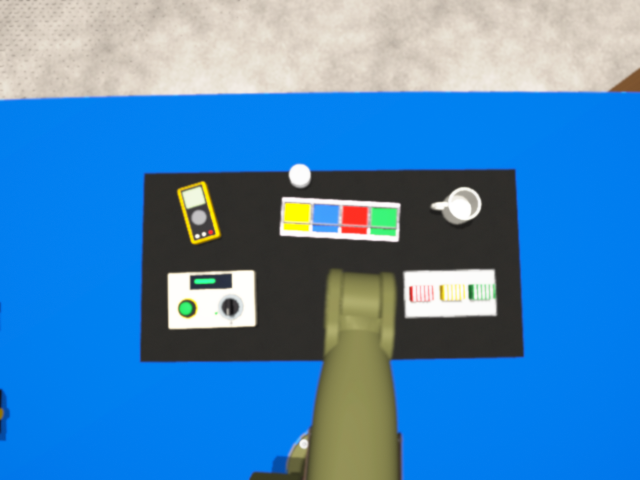

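View pics/side8.png

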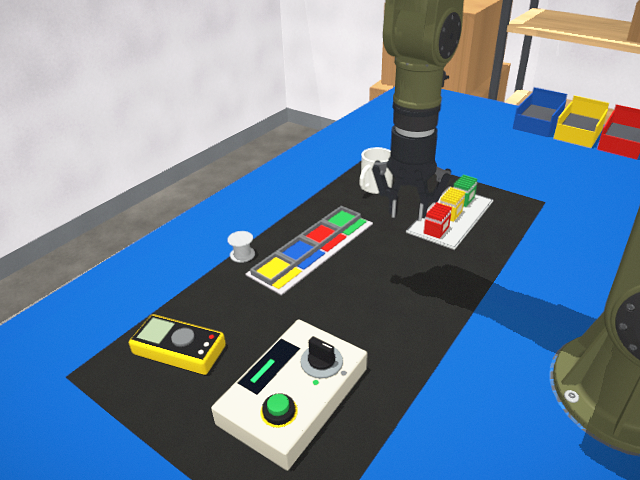

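View pics/s8.png

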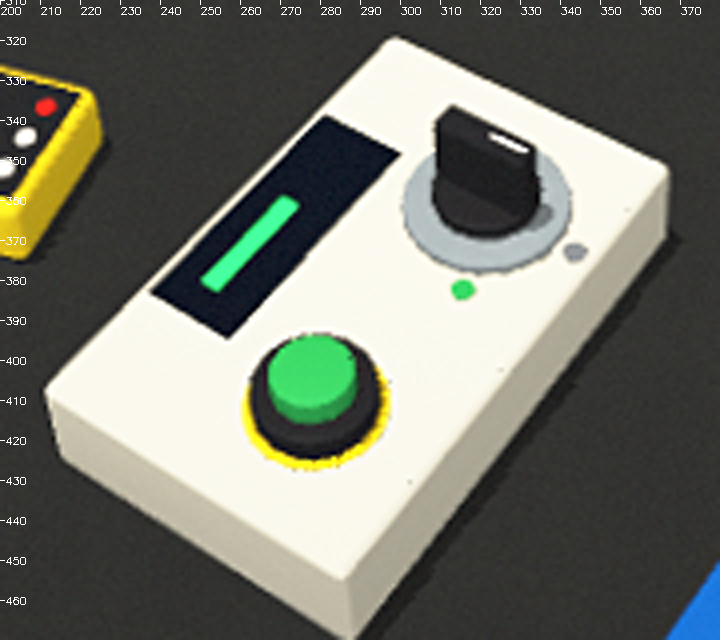

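All three modules stand on the plate, at top px (422,293), (453,292) and (481,292). The console is untouched with its pointer at the grey dot. Its frame predicts the selector at (.4237,.2502), which is within 2 mm of where I measured it. Next I'll move above the selector.

Run:
```python
from p import *
plan((.4235,.2508,.16,-.45),(.4235,.2508,.15,.027))
```

```text
at [ 0.4336 -0.035   0.1817] th -1.2405 tilt [0.0059 0.0003] w 0.04 t 32.62 F [ 0.9 -0.8 -0.1]
[[-0.68, -0.21, 0.05, -0.94], [-0.66, -0.27, 0.05, -0.94], [-0.63, -0.34, 0.05, -0.94], [-0.59, -0.4, 0.05, -0.94], [-0.55, -0.46, 0.05, -0.94]]
[[-0.5, -0.51, 0.05, -0.94], [-0.45, -0.55, 0.05, -0.94], [-0.39, -0.6, 0.05, -0.94], [0.0, 0.0, 0.04, -0.91], [0.0, 0.0, 0.04, -0.91]]
[[0.0, 0.0, 0.04, -0.91], [0.0, 0.0, 0.04, -0.91], [0.0, 0.0, 0.04, -0.91], [0.0, 0.0, 0.0, 0.0], [0.0, 0.0, 0.0, 0.0]]
```

Emit:
apply_moves([
  [-0.68,-0.21,0.05,-0.94],
  [-0.66,-0.27,0.05,-0.94],
  [-0.63,-0.34,0.05,-0.94],
  [-0.59,-0.4,0.05,-0.94],
  [-0.55,-0.46,0.05,-0.94],
])

```text
clock: 33.25
eef_pos: [0.4297, 0.1422, 0.1681]
eef_rot: [0.002, 0.93, -0.367, 0.002]
contact_force: [0.3, 0.1, -0.5]
gripper_width: 0.0399
```

Emit:
apply_moves([
  [-0.5,-0.51,0.05,-0.94],
  [-0.45,-0.55,0.05,-0.94],
  [-0.39,-0.6,0.05,-0.94],
  [0.0,0.0,0.04,-0.91],
  [0.0,0.0,0.04,-0.91],
])

```text
clock: 33.88
eef_pos: [0.427, 0.2487, 0.1557]
eef_rot: [0.003, 0.991, -0.131, 0.001]
contact_force: [-0.0, 0.0, -0.7]
gripper_width: 0.0399
```

Emit:
apply_moves([
  [0.0,0.0,0.04,-0.91],
  [0.0,0.0,0.04,-0.91],
  [0.0,0.0,0.04,-0.91],
  [0.0,0.0,0.0,0.0],
  [0.0,0.0,0.0,0.0],
])

```text
clock: 34.5
eef_pos: [0.4267, 0.2485, 0.1499]
eef_rot: [0.003, 1.0, 0.009, 0.001]
contact_force: [0.7, 1.0, -0.1]
gripper_width: 0.04
```

```bash
python3 st.py
python3 - <<'E'
from p import *
plan((.4235,.2508,.088,.027),n=4)
c=read_camera("side");crop(c,200,260,400,450,4,"s9.png")
E
```

```text
34.5 [ 0.531  0.189 -0.463  0.921 -0.006 -2.628] [0.4267 0.2485 0.1499] th 0.018 zt [ 0.002 -0.006 -1.   ]
at [0.4267 0.2485 0.1499] th 0.0176 tilt [0.0016 0.0057] w 0.04 t 34.5 F [ 0.7  1.  -0.1]
[[-0.02, -0.01, 0.31, -0.02], [-0.02, -0.01, 0.31, -0.02], [-0.02, -0.01, 0.31, -0.02], [-0.02, -0.01, 0.31, -0.02], [0.0, 0.0, 0.0, 0.0]]
```

View pics/s9.png

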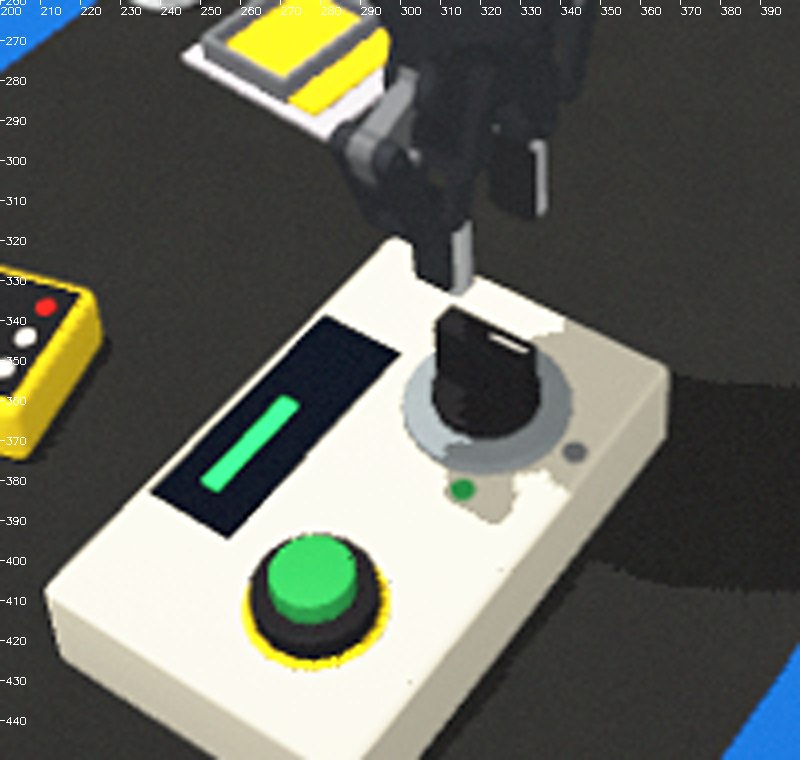

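The fingers straddle the bar along y, and the knob is at crop (485,370). I'll descend and grip.

Emit:
apply_moves([
  [-0.02,-0.01,0.31,0],
  [-0.02,-0.01,0.31,0],
  [-0.01,-0.01,0.31,-0.04],
  [-0.01,-0.01,0.3,-0.04],
  [0,0,0,0],
])

```text
clock: 35.17
eef_pos: [0.422, 0.2499, 0.0867]
eef_rot: [0.004, 1.0, 0.014, -0.001]
contact_force: [-0.3, -0.7, -0.0]
gripper_width: 0.04
```

Emit:
apply_moves([
  [0,0,0,0],
  [0,0,0,0],
  [0,0,0,0],
  [0,0,0,0],
  [0,0,0,0],
], fingers=5, squeeze=50)

```text
clock: 35.8
eef_pos: [0.4233, 0.2544, 0.089]
eef_rot: [-0.002, 1.0, 0.015, 0.0]
contact_force: [-1.1, 12.9, -7.8]
gripper_width: 0.0131
```

```bash
python3 st.py; python3 -c "
from bench import *
s=get_state();print(s['gripper_width'],s['contact_force'],s['torque'])"
```

```text
35.8 [ 5.400e-01  2.510e-01 -5.420e-01  7.750e-01  2.000e-03 -2.632e+00] [0.4233 0.2544 0.089 ] th 0.03 zt [ 0.001  0.003 -1.   ]
0.013086226891613437 [-1.11442362 12.87281179 -7.75061466] [ 2.59162069  0.32932311 -0.09030824]
```

The side force reads 12.9 N, so the axis lies about 4 mm further along +y. I'll shift to relax it, then turn.

Emit:
apply_moves([
  [0,-0.04,0,0],
  [0,-0.04,0,0],
  [0,0,0,0],
  [0,0,0,0],
  [0,0,0,0],
])

```text
clock: 36.42
eef_pos: [0.4232, 0.2548, 0.0889]
eef_rot: [0.002, 1.0, 0.014, 0.001]
contact_force: [-2.8, 1.9, 5.2]
gripper_width: 0.0129
```

```bash
python3 st.py; python3 -c "
from bench import *
s=get_state();print(s['gripper_width'],s['contact_force'],s['torque'])"
```

```text
36.425 [ 0.545  0.254 -0.539  0.779 -0.005 -2.625] [0.4232 0.2548 0.0889] th 0.029 zt [ 0.002 -0.004 -1.   ]
0.012904745975324617 [-2.79041081  1.92193932  5.21881931] [ 0.33164596  0.6675663  -0.00519757]
```

Emit:
apply_moves([
  [0,0,0,0.9],
  [0,0,0,0.9],
  [0,0,0,0.9],
  [0,0,0,0.9],
  [0,0,0,0.9],
])

```text
clock: 37.05
eef_pos: [0.4231, 0.2544, 0.0889]
eef_rot: [0.002, 0.975, -0.221, 0.001]
contact_force: [-2.8, 0.3, 7.7]
gripper_width: 0.0131
```

Emit:
apply_moves([
  [0,0,0,0.9],
  [0,0,0,0.9],
  [0,0,0,0.9],
  [0,0,0,0.9],
  [0,0,0,0.9],
])

```text
clock: 37.67
eef_pos: [0.4227, 0.254, 0.0889]
eef_rot: [0.003, 0.897, -0.443, 0.002]
contact_force: [-5.3, -0.5, 9.5]
gripper_width: 0.0134
```

Emit:
apply_moves([
  [0,0,0,0.9],
  [0,0,0,0.9],
  [0,0,0,0.7],
  [0,0,0,0],
  [0,0,0,0],
])

```text
clock: 38.3
eef_pos: [0.4224, 0.254, 0.0889]
eef_rot: [0.002, 0.832, -0.554, 0.002]
contact_force: [-5.1, -0.6, 10.5]
gripper_width: 0.013
```

```bash
python3 st.py; python3 -c "
from bench import *
s=get_state();print(s['gripper_width'],s['contact_force'],s['torque'])"
```

```text
38.3 [ 0.545  0.253 -0.539  0.781 -0.005 -1.421] [0.4224 0.254  0.0889] th -1.175 zt [ 0.    -0.006 -1.   ]
0.01302617867969214 [-5.08704376 -0.57255422 10.52829889] [-0.33065672  1.43504528  0.15656779]
```

The turn came to 1.204 rad, which is the stop. I'll release and rise.

Emit:
apply_moves([
  [0,0,0,0],
  [0,0,0,0],
  [0,0,0,0],
  [0,0,-0.5,0],
  [0,0,-0.8,0],
], fingers=40)

```text
clock: 38.92
eef_pos: [0.4219, 0.254, 0.1527]
eef_rot: [0.004, 0.832, -0.555, 0.002]
contact_force: [1.3, -0.2, 0.4]
gripper_width: 0.0401
```

Run:
```python
from p import *
plan((.4208,.3635,.15,-1.175))
c=read_camera("side");crop(c,200,260,400,450,4,"s10.png")
crop(c,340,130,520,290,4,"s10b.png")
```

```text
at [0.4219 0.254  0.1527] th -1.1757 tilt [0.0065 0.0041] w 0.0401 t 38.92 F [ 1.3 -0.2  0.4]
[[-0.68, -0.27, 0.02, 0.0], [-0.68, -0.27, 0.02, 0.0], [-0.68, -0.27, 0.02, 0.0], [0.0, 0.0, 0.0, 0.0], [0.0, 0.0, 0.0, 0.0]]
```

View pics/s10.png

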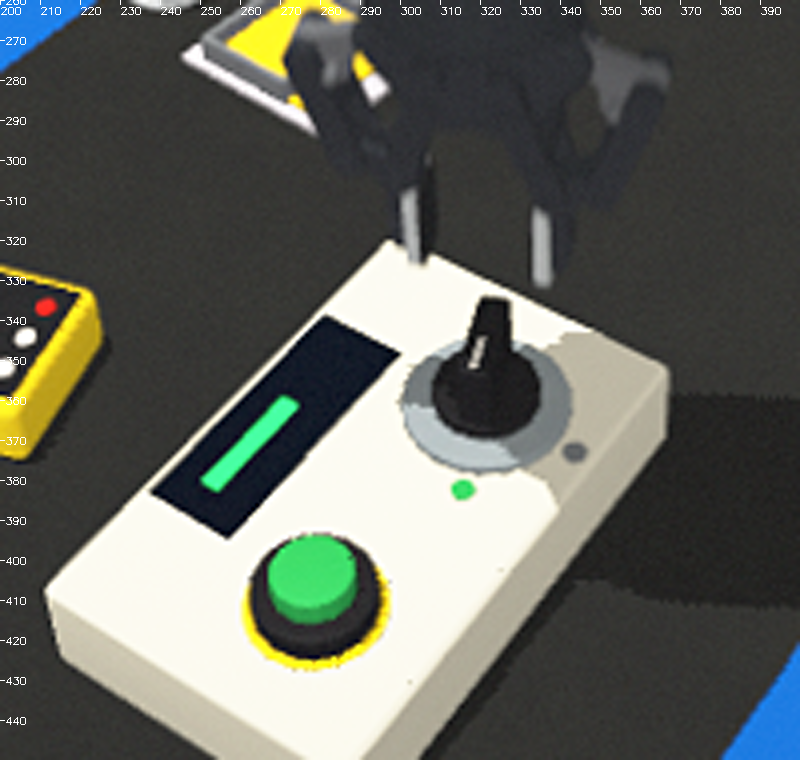

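View pics/s10b.png

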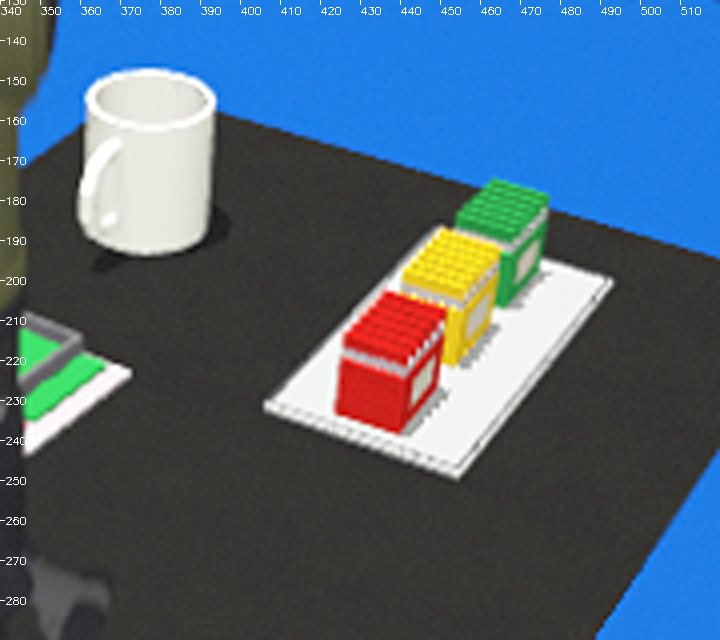

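The pointer is now at the green dot, near crop (478,352), and all three modules are on the plate. Next I'll move over the button with the fingers shut.

Emit:
apply_moves([
  [-0.68,-0.27,0,0],
  [-0.68,-0.27,0,0],
  [-0.68,-0.27,0,0],
  [0,0,0.3,0],
  [0,0,0.3,0],
], fingers=0)

```text
clock: 39.6
eef_pos: [0.4208, 0.3638, 0.1214]
eef_rot: [0.002, 0.832, -0.554, 0.002]
contact_force: [0.2, -0.1, -0.2]
gripper_width: -0.0001
```

```bash
python3 st.py
python3 - <<'E'
from p import *
plan((.4208,.3625,.094,-1.175),n=2)
c=read_camera("side");crop(c,200,290,380,450,4,"s11.png")
E
```

```text
39.6 [ 0.716  0.326 -0.352  0.896 -0.006 -1.25 ] [0.4208 0.3638 0.1214] th -1.175 zt [ 0.001 -0.007 -1.   ]
at [0.4208 0.3638 0.1214] th -1.1753 tilt [0.0065 0.0017] w -0.0001 t 39.6 F [ 0.2 -0.1 -0.2]
[[0.01, 0.0, 0.27, 0.0], [0.01, 0.0, 0.27, 0.0], [0.0, 0.0, 0.0, 0.0], [0.0, 0.0, 0.0, 0.0], [0.0, 0.0, 0.0, 0.0]]
```

View pics/s11.png

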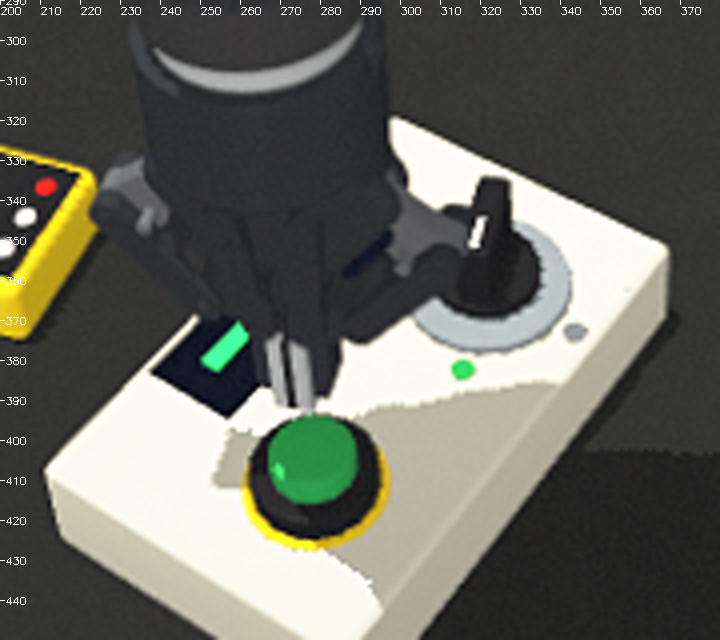

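The shut fingertips are directly above the button, at crop (300,395). I'll press down gradually.

Emit:
apply_moves([
  [0,0,0.3,0],
  [0,0,0.25,0],
  [0,0,0.1,0],
  [0,0,0.06,0],
  [0,0,0,0],
])

```text
clock: 40.28
eef_pos: [0.4212, 0.364, 0.0874]
eef_rot: [0.002, 0.832, -0.555, 0.002]
contact_force: [-0.2, -2.5, 3.0]
gripper_width: -0.0004
```

Run:
```python
from p import *
plan((.4208,.3625,.086,-1.175),n=2)
c=read_camera("side");crop(c,200,290,380,450,4,"s12.png")
```

```text
at [0.4212 0.364  0.0874] th -1.1757 tilt [0.0061 0.001 ] w -0.0004 t 40.27 F [-0.2 -2.5  3. ]
[[0.01, 0.01, 0.01, 0.0], [0.01, 0.01, 0.01, 0.0], [0.0, 0.0, 0.0, 0.0], [0.0, 0.0, 0.0, 0.0], [0.0, 0.0, 0.0, 0.0]]
```

View pics/s12.png

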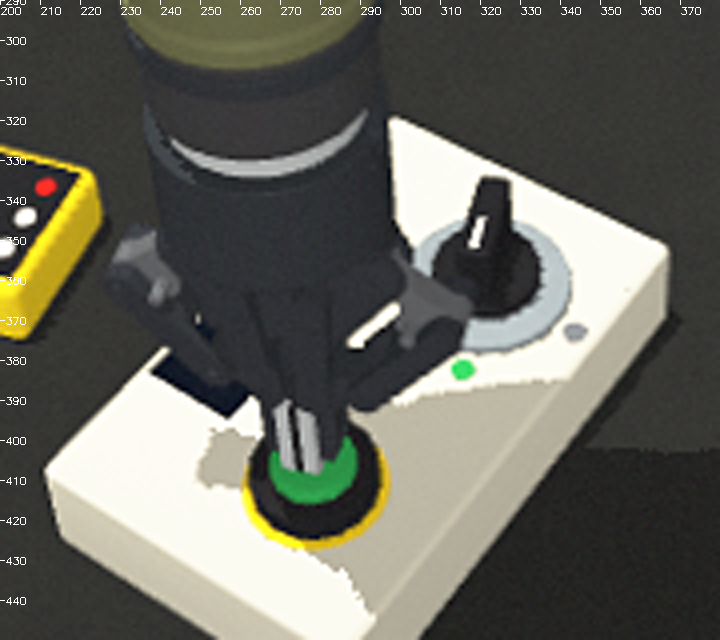

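The fingers are on the green cap and it has sunk into its collar, with the force at 3 N. I'll press about 4 mm more and hold.

Emit:
apply_moves([
  [0,0,0.04,0],
  [0,0,0.04,0],
  [0,0,0,0],
  [0,0,0,0],
  [0,0,0,0],
])

```text
clock: 40.95
eef_pos: [0.4216, 0.3645, 0.0857]
eef_rot: [0.001, 0.832, -0.555, 0.002]
contact_force: [-5.9, -6.1, 22.0]
gripper_width: -0.0003
```

Emit:
apply_moves([
  [0,0,0,0],
  [0,0,0,0],
  [0,0,0,0],
  [0,0,0,0],
  [0,0,0,0],
])

```text
clock: 41.58
eef_pos: [0.4216, 0.3645, 0.0857]
eef_rot: [0.001, 0.832, -0.555, 0.002]
contact_force: [-5.9, -5.8, 22.0]
gripper_width: 0.0001
```

At 22 N the button is firmly bottomed. I'll hold briefly and then lift.

Emit:
apply_moves([
  [0,0,0,0],
  [0,0,0,0],
  [0,0,-0.3,0],
  [0,0,-0.6,0],
  [0,0,-0.6,0],
])

```text
clock: 42.2
eef_pos: [0.4211, 0.3649, 0.1591]
eef_rot: [0.002, 0.832, -0.554, 0.002]
contact_force: [0.4, 0.4, -0.1]
gripper_width: 0.0
```

Run:
```python
from p import *
plan((.4226,.2542,.155,-1.175))
c=read_camera("side");crop(c,200,260,400,450,4,"s13.png")
crop(c,340,130,520,290,3,"s13b.png")
```

```text
at [0.4211 0.3649 0.1591] th -1.1754 tilt [0.0053 0.0006] w 0.0 t 42.2 F [ 0.4  0.4 -0.1]
[[0.69, 0.28, 0.03, 0.0], [0.69, 0.28, 0.03, 0.0], [0.68, 0.28, 0.03, 0.0], [0.0, 0.0, 0.0, 0.0], [0.0, 0.0, 0.0, 0.0]]
```

View pics/s13.png

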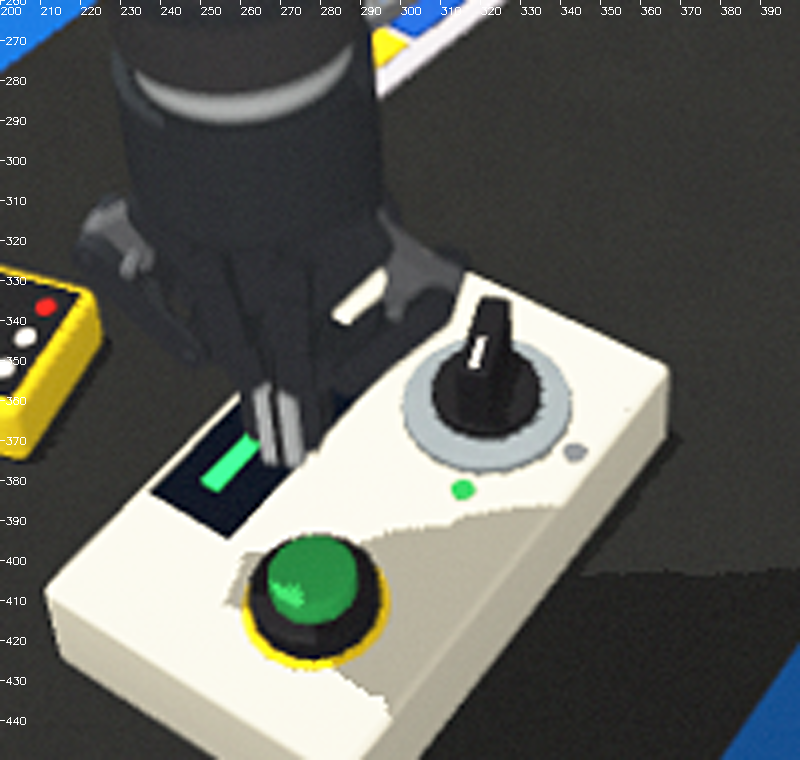

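View pics/s13b.png

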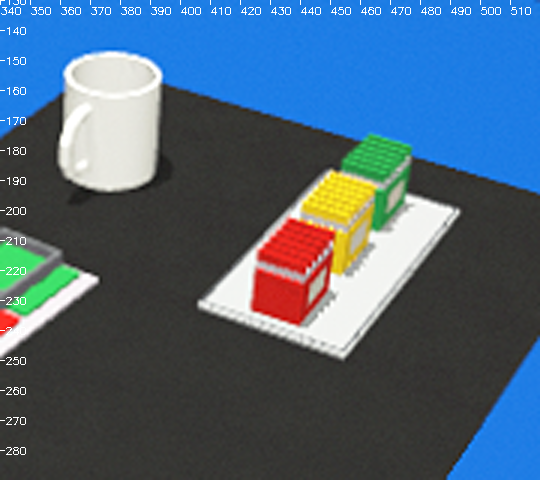

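The button is up again and the modules haven't moved. I'll go back to the selector.

Emit:
apply_moves([
  [0.69,0.28,0.03,0.0],
  [0.69,0.28,0.03,0.0],
  [0.68,0.28,0.03,0.0],
  [0.0,0.0,0.0,0.0],
  [0.0,0.0,0.0,0.0],
], fingers=40)

```text
clock: 42.88
eef_pos: [0.4225, 0.254, 0.1547]
eef_rot: [0.001, 0.832, -0.555, 0.002]
contact_force: [-0.1, 0.2, -0.3]
gripper_width: 0.0396
```

Run:
```python
from p import *
plan((.4226,.2542,.0885,-1.175),n=4)
```

```text
at [0.4225 0.254  0.1547] th -1.1758 tilt [ 0.005  -0.0004] w 0.0396 t 42.88 F [-0.1  0.2 -0.3]
[[0.0, 0.0, 0.33, 0.0], [0.0, 0.0, 0.33, 0.0], [0.0, 0.0, 0.33, 0.0], [0.0, 0.0, 0.33, 0.0], [0.0, 0.0, 0.0, 0.0]]
```

Emit:
apply_moves([
  [0,0,0.33,0],
  [0,0,0.33,0],
  [0,0,0.33,0],
  [0,0,0.33,0],
  [0,0,0,0],
])

```text
clock: 43.5
eef_pos: [0.4214, 0.2536, 0.0873]
eef_rot: [0.003, 0.833, -0.554, 0.002]
contact_force: [0.8, -0.9, 0.5]
gripper_width: 0.0401
```

Emit:
apply_moves([
  [0,0,0,0],
  [0,0,0,0],
  [0,0,0,0],
  [0,0,0,0],
  [0,0,0,0],
], fingers=5)

```text
clock: 44.12
eef_pos: [0.4226, 0.2537, 0.0891]
eef_rot: [0.001, 0.832, -0.554, 0.002]
contact_force: [-0.1, 2.0, 6.4]
gripper_width: 0.0131
```

```bash
python3 st.py; python3 -c "
from bench import *
s=get_state();print(s['gripper_width'],s['contact_force'],s['torque'])"
```

```text
44.125 [ 0.544  0.251 -0.542  0.778 -0.005 -1.423] [0.4226 0.2537 0.0891] th -1.175 zt [ 0.003 -0.004 -1.   ]
0.013063385089834444 [-0.06253753  2.01295374  6.40220543] [0.3694208  0.30086605 0.1062617 ]
```

Emit:
apply_moves([
  [0,0,0,-0.9],
  [0,0,0,-0.9],
  [0,0,0,-0.9],
  [0,0,0,-0.9],
  [0,0,0,-0.9],
])

```text
clock: 44.75
eef_pos: [0.4231, 0.2541, 0.0892]
eef_rot: [0.001, 0.939, -0.344, 0.002]
contact_force: [0.4, 3.7, 2.9]
gripper_width: 0.0133
```

Emit:
apply_moves([
  [0,0,0,-0.9],
  [0,0,0,-0.9],
  [0,0,0,-0.9],
  [0,0,0,-0.9],
  [0,0,0,-0.9],
])

```text
clock: 45.38
eef_pos: [0.4234, 0.2546, 0.0892]
eef_rot: [0.001, 0.993, -0.115, 0.002]
contact_force: [0.8, 4.2, 1.5]
gripper_width: 0.013
```

Emit:
apply_moves([
  [0,0,0,-0.9],
  [0,0,0,-0.9],
  [0,0,0,-0.7],
  [0,0,0,0],
  [0,0,0,0],
])

```text
clock: 46.0
eef_pos: [0.4234, 0.2549, 0.0892]
eef_rot: [0.001, 1.0, 0.014, 0.002]
contact_force: [1.5, 5.4, 0.1]
gripper_width: 0.0127
```

```bash
python3 st.py
```

```text
46.0 [ 0.544  0.251 -0.541  0.776 -0.003 -2.627] [0.4234 0.2549 0.0892] th 0.029 zt [ 0.004 -0.001 -1.   ]
```

Emit:
apply_moves([
  [0,0,0,0],
  [0,0,0,0],
  [0,0,0,0],
  [0,0,-0.6,0],
  [0,0,-0.9,0],
], fingers=40)

```text
clock: 46.62
eef_pos: [0.4207, 0.2524, 0.1628]
eef_rot: [0.004, 1.0, 0.014, -0.001]
contact_force: [0.4, 0.8, 0.7]
gripper_width: 0.0403
```

Run:
```python
from p import *
plan((.45,-.1,.17,-1.3),(.4506,-.2350,.14,.011-np.pi/2))
c=read_camera("side");crop(c,200,260,400,450,4,"s14.png")
c=read_camera("top");crop(c,400,265,500,320,7,"t14.png")
```

```text
at [0.4207 0.2524 0.1628] th 0.0285 tilt [-0.002   0.0078] w 0.0403 t 46.62 F [0.4 0.8 0.7]
[[0.03, 0.54, -0.01, 0.98], [0.08, 0.54, -0.01, 0.98], [0.14, 0.53, -0.01, 0.98], [0.19, 0.51, -0.01, 0.98], [0.24, 0.49, -0.01, 0.98]]
[[0.29, 0.46, -0.01, 0.98], [0.34, 0.43, -0.01, 0.98], [0.38, 0.39, -0.01, 0.98], [0.42, 0.35, -0.01, 0.98], [0.45, 0.31, -0.01, 0.98]]
[[0.48, 0.26, -0.01, 0.98], [0.5, 0.21, -0.01, 0.98], [0.52, 0.16, -0.01, 0.98], [0.87, 0.24, 0.2, 0.83], [0.89, 0.16, 0.2, 0.83]]
[[0.9, 0.08, 0.2, 0.83], [0.0, 0.0, 0.0, 0.0], [0.0, 0.0, 0.0, 0.0], [0.0, 0.0, 0.0, 0.0], [0.0, 0.0, 0.0, 0.0]]
```

View pics/s14.png

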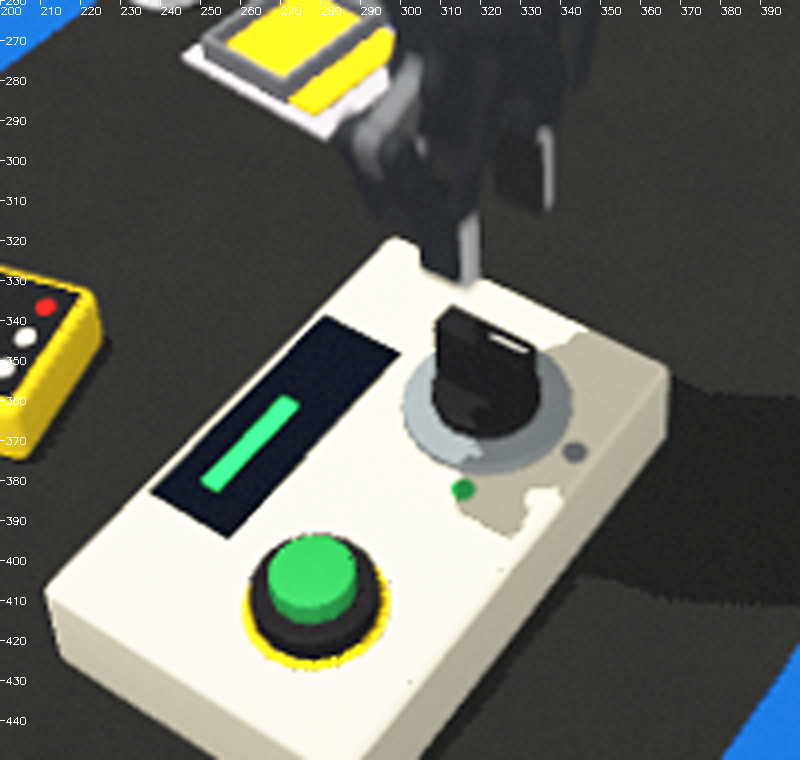

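View pics/t14.png

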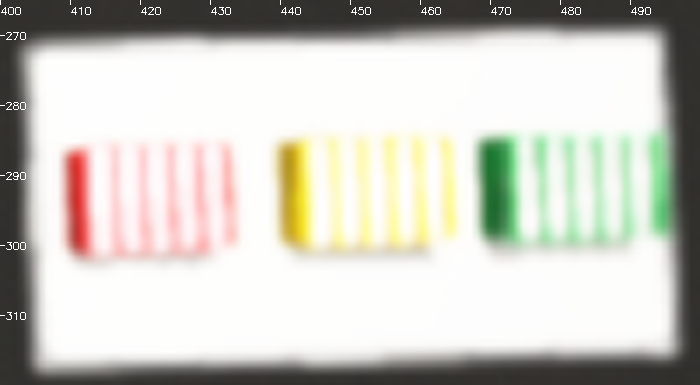

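The pointer is back at the grey dot at crop (510,342), and the modules are still standing on the plate. Now I'll measure their y positions so the fit in the bays is centred.

Run:
```python
from p import *
c=read_camera("top")
for n,(b,l,r,v) in dict(red=(68,86,236,200),yel=(279,304,455,192),grn=(480,512,667,190)).items():
    f=lambda px,z:w(c,cs((px,v),400,265,7),z)[:2].round(4)
    print(n,"base+y",f(b,.006),"top+y",f(l,.061),"top-y",f(r,.061),"mid",(f(l,.061)+f(r,.061))/2)
# overlay predicted by guessed positions
im=c
for x,y in((.4500,-.2325),(.4506,-.311),(.4512,-.386)):
    p=proj(c,box(x,y,.011,.04,.056,.006,.061))
    for i,j in [(0,1),(1,3),(3,2),(2,0),(4,5),(5,7),(7,6),(6,4)]:
        cv2.line(c["color"],*[tuple(np.round(p[k]*16).astype(int).tolist()) for k in(i,j)],(255,0,255),1,0,4)
crop(c,400,265,500,320,7,"t15.png")
```

```text
red base+y [ 0.4522 -0.2059] top+y [ 0.4518 -0.2042] top-y [ 0.451  -0.2581] mid [ 0.4514  -0.23115]
yel base+y [ 0.454  -0.2848] top+y [ 0.4535 -0.2827] top-y [ 0.4526 -0.3372] mid [ 0.45305 -0.30995]
grn base+y [ 0.4536 -0.3603] top+y [ 0.453  -0.3579] top-y [ 0.4521 -0.4143] mid [ 0.45255 -0.3861 ]
```

View pics/t15.png

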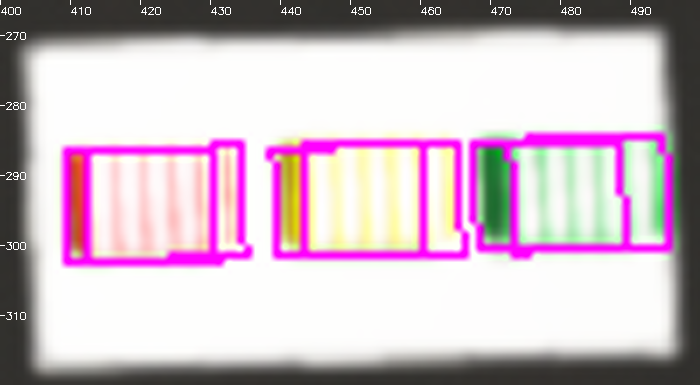

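Module centres on the plate in the camera frame are red -0.2325, yellow -0.311 and green -0.386, matching the tool's displacements within about 1.5 mm. I'll fetch red first.

Run:
```python
from p import *
plan((.4500,-.2322,.15,.011-np.pi/2))
c=read_camera("top");print("spool",w(c,(300,176),.045))
```

```text
at [0.4236 0.2542 0.1655] th 0.0286 tilt [0.0054 0.0036] w 0.0399 t 46.77 F [0.7 0.4 1.3]
[[0.02, 0.61, 0.02, 0.95], [0.08, 0.6, 0.02, 0.95], [0.14, 0.59, 0.02, 0.95], [0.19, 0.58, 0.02, 0.95], [0.25, 0.56, 0.02, 0.95]]
[[0.3, 0.53, 0.02, 0.95], [0.35, 0.5, 0.02, 0.95], [0.4, 0.46, 0.02, 0.95], [0.45, 0.42, 0.02, 0.95], [0.48, 0.37, 0.02, 0.95]]
[[0.52, 0.32, 0.02, 0.95], [0.55, 0.27, 0.02, 0.95], [0.57, 0.21, 0.02, 0.95], [0.59, 0.15, 0.02, 0.95], [0.6, 0.09, 0.02, 0.95]]
[[0.61, 0.03, 0.02, 0.95], [0.0, 0.0, 0.0, 0.0], [0.0, 0.0, 0.0, 0.0], [0.0, 0.0, 0.0, 0.0], [0.0, 0.0, 0.0, 0.0]]
spool [0.75662529 0.07415695 0.045     ]
```

Emit:
apply_moves([
  [0.02,0.61,0.02,0.95],
  [0.08,0.6,0.02,0.95],
  [0.14,0.59,0.02,0.95],
  [0.19,0.58,0.02,0.95],
  [0.25,0.56,0.02,0.95],
], fingers=60, squeeze=40)

```text
clock: 47.45
eef_pos: [0.4294, 0.1, 0.1577]
eef_rot: [0.003, 0.972, -0.234, 0.0]
contact_force: [0.2, -0.3, -1.2]
gripper_width: 0.0596
```

Emit:
apply_moves([
  [0.3,0.53,0.02,0.95],
  [0.35,0.5,0.02,0.95],
  [0.4,0.46,0.02,0.95],
  [0.45,0.42,0.02,0.95],
  [0.48,0.37,0.02,0.95],
])

```text
clock: 48.08
eef_pos: [0.4366, -0.052, 0.1536]
eef_rot: [0.003, 0.885, -0.466, 0.001]
contact_force: [-0.3, 0.1, 0.1]
gripper_width: 0.0598
```

Emit:
apply_moves([
  [0.52,0.32,0.02,0.95],
  [0.55,0.27,0.02,0.95],
  [0.57,0.21,0.02,0.95],
  [0.59,0.15,0.02,0.95],
  [0.6,0.09,0.02,0.95],
])

```text
clock: 48.7
eef_pos: [0.4448, -0.2037, 0.1493]
eef_rot: [0.002, 0.743, -0.669, 0.001]
contact_force: [-0.2, 0.2, -0.7]
gripper_width: 0.0601
```

Emit:
apply_moves([
  [0.61,0.03,0.02,0.95],
  [0.0,0.0,0.0,0.0],
  [0.0,0.0,0.0,0.0],
  [0.0,0.0,0.0,0.0],
  [0.0,0.0,0.0,0.0],
])

```text
clock: 49.32
eef_pos: [0.4478, -0.2329, 0.1501]
eef_rot: [0.002, 0.71, -0.704, 0.002]
contact_force: [0.1, 0.8, 0.3]
gripper_width: 0.06
```

Run:
```python
from p import *
plan((.4500,-.2322,.0485,.011-np.pi/2),n=4)
c=read_camera("side");crop(c,340,80,520,290,4,"s16.png")
```

```text
at [ 0.4478 -0.2329  0.1501] th -1.5617 tilt [ 0.0055 -0.0012] w 0.06 t 49.33 F [0.1 0.8 0.3]
[[0.0, -0.01, 0.51, 0.0], [0.0, -0.01, 0.51, 0.0], [0.0, -0.01, 0.51, 0.0], [0.0, -0.01, 0.51, 0.0], [0.0, 0.0, 0.0, 0.0]]
```

View pics/s16.png

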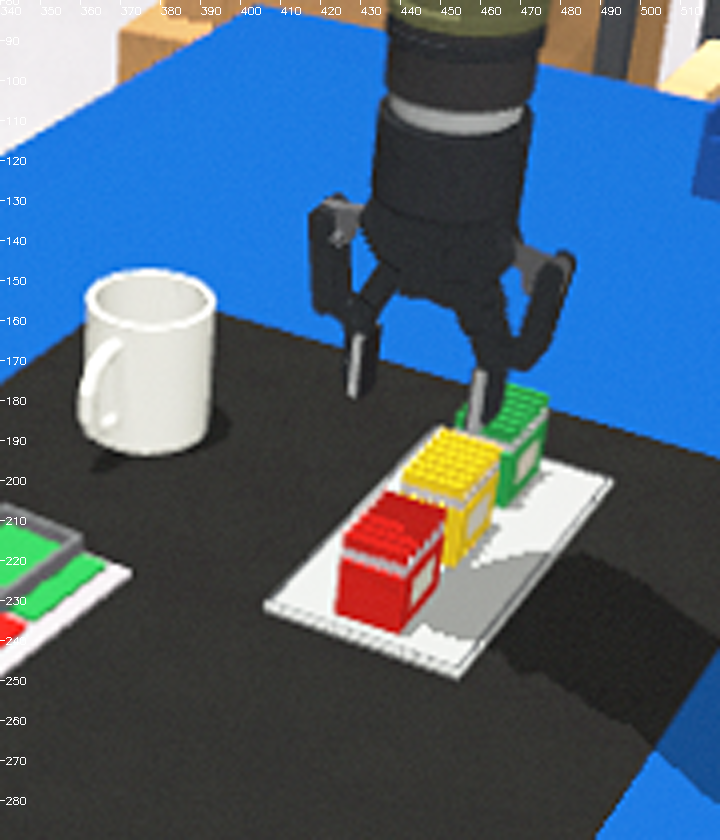

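The gripper is above red at crop (390,560) and the modules are undisturbed. I'll descend and grip.

Emit:
apply_moves([
  [0,-0.01,0.51,0],
  [0,-0.01,0.51,0],
  [0,-0.01,0.51,0],
  [0,-0.01,0.49,0],
  [0,0,0,0],
])

```text
clock: 50.0
eef_pos: [0.4485, -0.2331, 0.0477]
eef_rot: [0.002, 0.71, -0.704, 0.001]
contact_force: [-0.3, 1.1, 0.4]
gripper_width: 0.0599
```

Emit:
apply_moves([
  [0,0,0,0],
  [0,0,0,0],
  [0,0,0,0],
  [0,0,0,0],
  [0,0,0,0],
], fingers=25)

```text
clock: 50.62
eef_pos: [0.4508, -0.2346, 0.0502]
eef_rot: [0.001, 0.71, -0.704, 0.003]
contact_force: [-0.7, 1.0, 6.0]
gripper_width: 0.0397
```

```bash
python3 st.py
```

```text
50.625 [-0.477  0.321 -0.553  0.691 -0.004 -2.056] [ 0.4508 -0.2346  0.0502] th -1.563 zt [ 0.003 -0.006 -1.   ]
```

Emit:
apply_moves([
  [0,0,-0.1,0],
  [0,0,-0.5,0],
  [0,0,-0.7,0],
  [0,0,-0.7,0],
  [0,0,-0.3,0],
])

```text
clock: 51.25
eef_pos: [0.4506, -0.234, 0.166]
eef_rot: [0.001, 0.71, -0.704, 0.004]
contact_force: [0.0, 0.1, -2.7]
gripper_width: 0.0396
```

Run:
```python
from p import *
plan((.6571,-.0665,.16,-.067-np.pi/2))
```

```text
at [ 0.4506 -0.234   0.166 ] th -1.5631 tilt [ 0.0069 -0.0037] w 0.0396 t 51.25 F [ 0.   0.1 -2.7]
[[-0.55, -0.69, 0.02, 0.12], [-0.56, -0.69, 0.02, 0.12], [-0.57, -0.68, 0.02, 0.12], [-0.58, -0.67, 0.02, 0.12], [-0.59, -0.66, 0.02, 0.12]]
[[-0.6, -0.66, 0.02, 0.12], [0.0, 0.0, 0.0, 0.0], [0.0, 0.0, 0.0, 0.0], [0.0, 0.0, 0.0, 0.0], [0.0, 0.0, 0.0, 0.0]]
```

Emit:
apply_moves([
  [-0.55,-0.69,0.02,0.12],
  [-0.56,-0.69,0.02,0.12],
  [-0.57,-0.68,0.02,0.12],
  [-0.58,-0.67,0.02,0.12],
  [-0.59,-0.66,0.02,0.12],
])

```text
clock: 51.88
eef_pos: [0.6221, -0.0929, 0.1573]
eef_rot: [-0.002, -0.687, 0.726, -0.002]
contact_force: [-0.2, -0.6, -2.3]
gripper_width: 0.0396
```

Emit:
apply_moves([
  [-0.58,-0.66,0.02,0.12],
  [0.0,0.0,0.5,0.0],
  [0.0,0.0,0.5,0.0],
  [0.0,0.0,0.2,0.0],
  [0.0,0.0,0.0,0.0],
])

```text
clock: 52.5
eef_pos: [0.6555, -0.0672, 0.0963]
eef_rot: [-0.002, -0.683, 0.731, -0.002]
contact_force: [0.4, -0.2, -1.6]
gripper_width: 0.0396
```

Run:
```python
from p import *
plan((.6571,-.068,.075,-.067-np.pi/2),n=3)
c=read_camera("side");crop(c,240,150,420,300,4,"s17.png")
```

```text
at [ 0.6555 -0.0672  0.0963] th -1.6386 tilt [0.0054 0.0006] w 0.0396 t 52.5 F [ 0.4 -0.2 -1.6]
[[0.0, -0.01, 0.14, 0.0], [0.0, -0.01, 0.14, 0.0], [0.0, -0.01, 0.14, 0.0], [0.0, 0.0, 0.0, 0.0], [0.0, 0.0, 0.0, 0.0]]
```

View pics/s17.png

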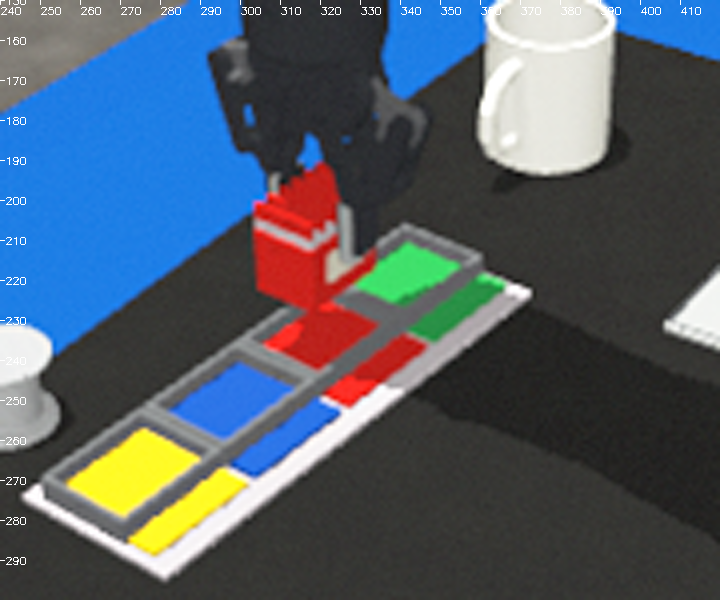

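Red hangs above its bay, with its base at crop (300,290). I'll lower it to just above the walls and check the alignment from above.

Emit:
apply_moves([
  [0,-0.02,0.2,0],
  [0,-0.02,0.2,0],
  [0,0,0.2,0],
  [0,0,0,0],
  [0,0,0,0],
])

```text
clock: 53.18
eef_pos: [0.6585, -0.0676, 0.0675]
eef_rot: [-0.001, -0.683, 0.731, -0.003]
contact_force: [-0.3, 0.3, -2.1]
gripper_width: 0.0395
```

Run:
```python
from p import *
plan((.6571,-.068,.052,-.067-np.pi/2),n=3)
c=read_camera("side");crop(c,260,180,380,290,6,"s18.png")
```

```text
at [ 0.6585 -0.0676  0.0675] th -1.6385 tilt [ 0.0055 -0.0017] w 0.0395 t 53.17 F [-0.3  0.3 -2.1]
[[0.0, 0.01, 0.1, 0.0], [0.0, 0.01, 0.1, 0.0], [0.0, 0.01, 0.1, 0.0], [0.0, 0.0, 0.0, 0.0], [0.0, 0.0, 0.0, 0.0]]
```

View pics/s18.png

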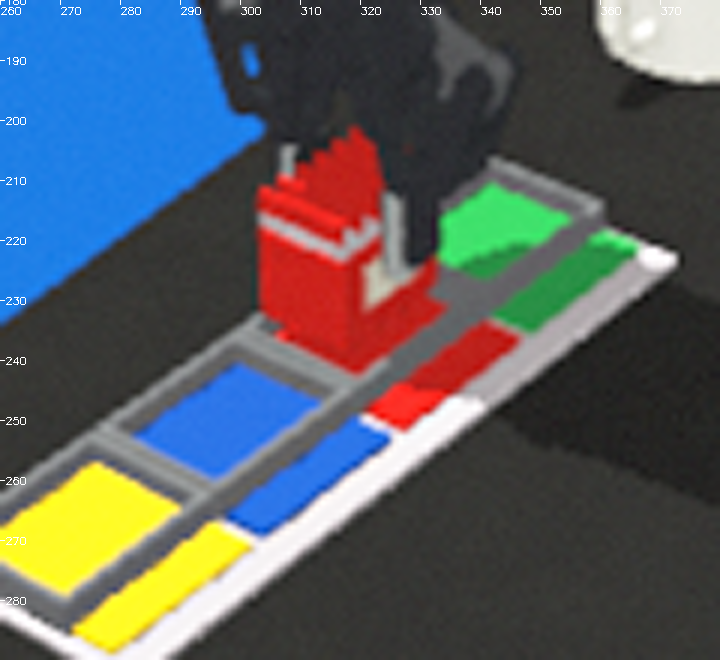

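Alignment is good, with the base just inside the near wall at crop (355,375). I'll lower it.

Emit:
apply_moves([
  [0,0.01,0.1,0],
  [0,0.01,0.1,0],
  [0,0,0.08,0],
  [0,0,0,0],
  [0,0,0,0],
])

```text
clock: 53.85
eef_pos: [0.6574, -0.0676, 0.0533]
eef_rot: [-0.001, -0.683, 0.731, -0.003]
contact_force: [-0.5, -0.3, -2.0]
gripper_width: 0.0396
```

Emit:
apply_moves([
  [0,0,0.02,0],
  [0,0,0.02,0],
  [0,0,0,0],
  [0,0,0,0],
  [0,0,0,0],
])

```text
clock: 54.48
eef_pos: [0.6575, -0.0675, 0.0532]
eef_rot: [-0.001, -0.683, 0.731, -0.003]
contact_force: [-4.6, 0.6, 11.4]
gripper_width: 0.0396
```

Contact at TCP z 0.053 puts the base at about 9 mm, which is the bay floor. I'll release and go to yellow.

Emit:
apply_moves([
  [0,0,0,0],
  [0,0,0,0],
  [0,0,0,0],
  [0,0,-0.5,0],
  [0,0,-0.9,0],
], fingers=56)

```text
clock: 55.1
eef_pos: [0.6556, -0.067, 0.1199]
eef_rot: [-0.003, -0.683, 0.731, -0.001]
contact_force: [0.3, 0.1, -0.6]
gripper_width: 0.0562
```

Run:
```python
from p import *
plan((.4506,-.3115,.15,.011-np.pi/2))
c=read_camera("side");crop(c,260,130,500,290,3,"s19.png")
```

```text
at [ 0.6556 -0.067   0.1199] th -1.6385 tilt [0.0054 0.0028] w 0.0562 t 55.1 F [ 0.3  0.1 -0.6]
[[0.74, 0.54, -0.09, -0.11], [0.73, 0.55, -0.09, -0.11], [0.72, 0.55, -0.09, -0.11], [0.72, 0.56, -0.09, -0.11], [0.71, 0.57, -0.09, -0.11]]
[[0.71, 0.58, -0.09, -0.11], [0.7, 0.59, -0.09, -0.11], [0.0, 0.0, 0.0, 0.0], [0.0, 0.0, 0.0, 0.0], [0.0, 0.0, 0.0, 0.0]]
```

View pics/s19.png

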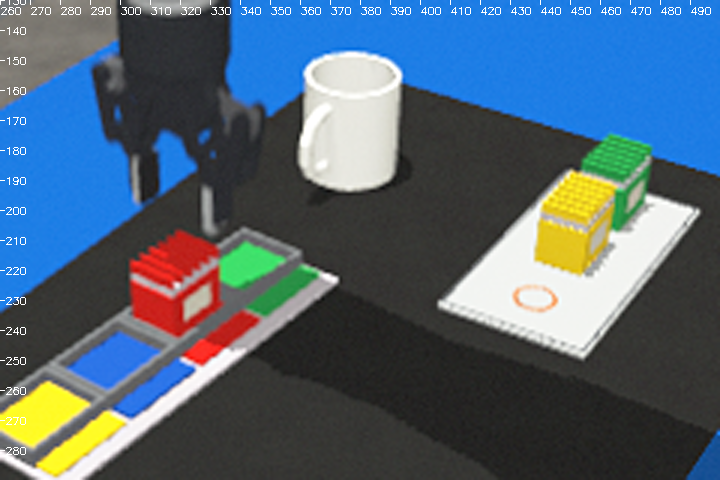

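Red stands inside its bay at crop (175,285). Next is yellow, still on the plate at crop (575,225).

Emit:
apply_moves([
  [0.74,0.54,-0.15,-0.11],
  [0.73,0.55,-0.15,-0.11],
  [0.72,0.55,-0.1,-0.11],
  [0.72,0.56,-0.1,-0.11],
  [0.71,0.57,-0.1,-0.11],
], fingers=60)

```text
clock: 55.78
eef_pos: [0.51, -0.2427, 0.1524]
eef_rot: [-0.001, -0.704, 0.71, -0.003]
contact_force: [0.2, -0.2, -0.6]
gripper_width: 0.0602
```

Emit:
apply_moves([
  [0.71,0.58,0,-0.11],
  [0.7,0.59,0,-0.11],
  [0.0,0.0,0.4,0.0],
  [0.0,0.0,0.4,0.0],
  [0.0,0.0,0.0,0.0],
])

```text
clock: 56.4
eef_pos: [0.4509, -0.3116, 0.1111]
eef_rot: [0.002, 0.712, -0.703, 0.001]
contact_force: [0.1, 0.2, -0.4]
gripper_width: 0.0597
```

Run:
```python
from p import *
plan((.4506,-.3115,.0495,.011-np.pi/2),n=4)
c=read_camera("side");crop(c,380,80,520,270,4,"s20.png")
```

```text
at [ 0.4509 -0.3116  0.1111] th -1.5582 tilt [0.0039 0.0011] w 0.0597 t 56.4 F [ 0.1  0.2 -0.4]
[[0.0, 0.0, 0.31, 0.0], [0.0, 0.0, 0.31, 0.0], [0.0, 0.0, 0.31, 0.0], [0.0, 0.0, 0.31, 0.0], [0.0, 0.0, 0.0, 0.0]]
```

View pics/s20.png

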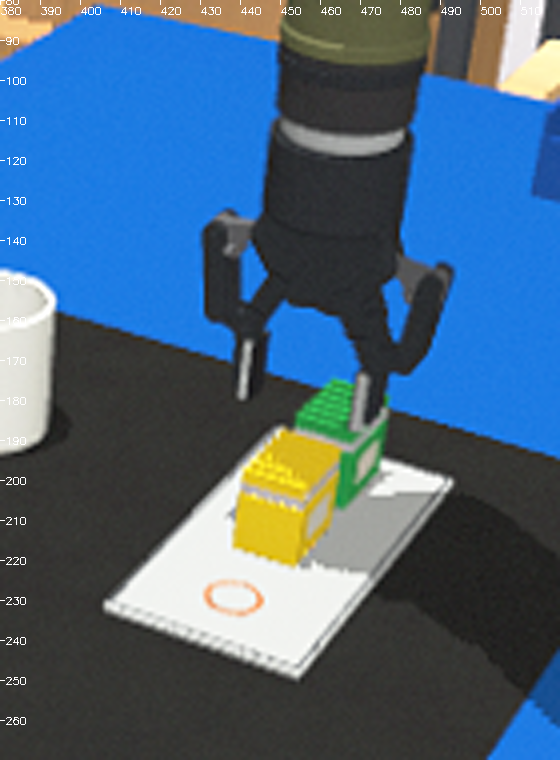

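Yellow is at crop (285,500) and the gripper is above it.

Emit:
apply_moves([
  [0,0,0.31,0],
  [0,0,0.31,0],
  [0,0,0.31,0],
  [0,0,0.31,0],
  [0,0,0,0],
])

```text
clock: 57.08
eef_pos: [0.451, -0.3117, 0.0488]
eef_rot: [0.002, 0.712, -0.702, 0.001]
contact_force: [-0.1, -0.3, -0.1]
gripper_width: 0.0597
```

Emit:
apply_moves([
  [0,0,0,0],
  [0,0,0,0],
  [0,0,0,0],
  [0,0,0,0],
  [0,0,0,0],
], fingers=25)

```text
clock: 57.7
eef_pos: [0.4524, -0.3127, 0.0509]
eef_rot: [0.001, 0.712, -0.703, 0.003]
contact_force: [0.7, 1.5, 1.0]
gripper_width: 0.0392
```

```bash
python3 st.py
```

```text
57.7 [-0.603  0.386 -0.452  0.728 -0.004 -2.186] [ 0.4524 -0.3127  0.0509] th -1.558 zt [ 0.002 -0.006 -1.   ]
```

Emit:
apply_moves([
  [0,0,-0.1,0],
  [0,0,-0.5,0],
  [0,0,-0.7,0],
  [0,0,-0.7,0],
  [0,0,-0.4,0],
])

```text
clock: 58.32
eef_pos: [0.4526, -0.3122, 0.1726]
eef_rot: [0.001, 0.712, -0.702, 0.004]
contact_force: [0.9, -0.4, -3.2]
gripper_width: 0.0395
```

Run:
```python
from p import *
plan((.6667,.0845,.165,-.067-np.pi/2))
```

```text
at [ 0.4526 -0.3122  0.1726] th -1.5578 tilt [ 0.0068 -0.0031] w 0.0395 t 58.33 F [ 0.9 -0.4 -3.2]
[[-0.79, -0.44, 0.02, 0.08], [-0.79, -0.43, 0.02, 0.08], [-0.79, -0.43, 0.02, 0.08], [-0.8, -0.42, 0.02, 0.08], [-0.8, -0.41, 0.02, 0.08]]
[[-0.8, -0.41, 0.02, 0.08], [-0.81, -0.4, 0.02, 0.08], [-0.81, -0.39, 0.02, 0.08], [-0.81, -0.39, 0.02, 0.08], [-0.82, -0.38, 0.02, 0.08]]
```

Emit:
apply_moves([
  [-0.79,-0.44,0.02,0.08],
  [-0.79,-0.43,0.02,0.08],
  [-0.79,-0.43,0.02,0.08],
  [-0.8,-0.42,0.02,0.08],
  [-0.8,-0.41,0.02,0.08],
])

```text
clock: 58.95
eef_pos: [0.5597, -0.1123, 0.1646]
eef_rot: [-0.002, -0.697, 0.717, -0.002]
contact_force: [0.4, -0.4, -1.5]
gripper_width: 0.0395
```

Emit:
apply_moves([
  [-0.8,-0.41,0.02,0.08],
  [-0.81,-0.4,0.02,0.08],
  [-0.81,-0.39,0.02,0.08],
  [-0.81,-0.39,0.02,0.08],
  [-0.82,-0.38,0.02,0.08],
])

```text
clock: 59.58
eef_pos: [0.6673, 0.0854, 0.1585]
eef_rot: [-0.002, -0.682, 0.732, -0.002]
contact_force: [0.5, 0.1, -1.0]
gripper_width: 0.0395
```

Emit:
apply_moves([
  [0,0,0.3,0],
  [0,0,0.5,0],
  [0,0,0.5,0],
  [0,0,0.3,0],
  [0,0,0,0],
])

```text
clock: 60.2
eef_pos: [0.6657, 0.083, 0.0772]
eef_rot: [-0.003, -0.681, 0.732, -0.002]
contact_force: [-0.6, 0.6, -2.9]
gripper_width: 0.0391
```

Run:
```python
from p import *
plan((.6667,.0845,.066,-.067-np.pi/2),n=3)
c=read_camera("side");crop(c,220,180,380,300,5,"s21.png")
```

```text
at [0.6657 0.083  0.0772] th -1.6421 tilt [0.0062 0.0013] w 0.0391 t 60.2 F [-0.6  0.6 -2.9]
[[-0.01, -0.01, 0.07, -0.01], [-0.01, -0.01, 0.07, -0.01], [-0.01, -0.01, 0.07, -0.01], [0.0, 0.0, 0.0, 0.0], [0.0, 0.0, 0.0, 0.0]]
```

View pics/s21.png

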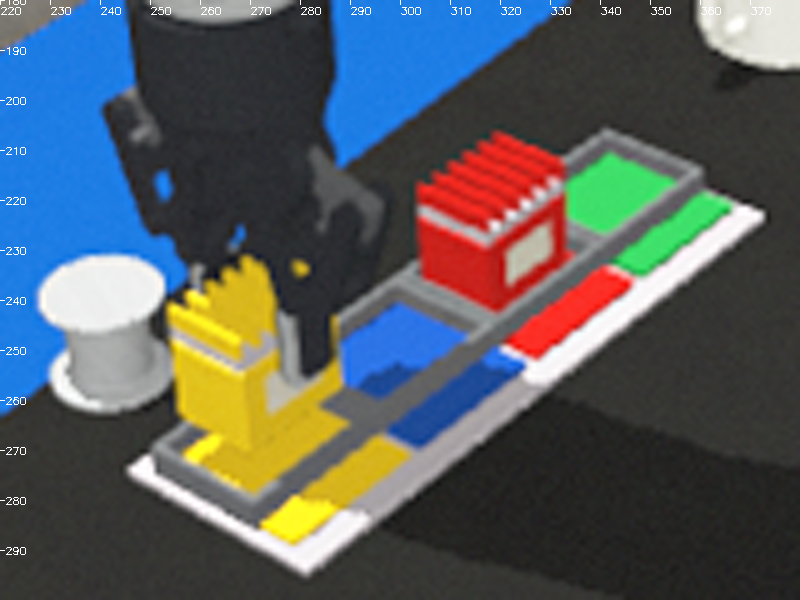

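Red sits down in its bay. Yellow hovers over its own bay with the spool clear to the left. I'll lower it with a small correction.

Emit:
apply_moves([
  [-0.02,-0.01,0.1,0],
  [-0.01,-0.01,0.1,0],
  [0,0,0,0],
  [0,0,0,0],
  [0,0,0,0],
])

```text
clock: 60.88
eef_pos: [0.6684, 0.085, 0.0689]
eef_rot: [-0.001, -0.682, 0.732, -0.003]
contact_force: [0.7, -0.6, -1.7]
gripper_width: 0.0395
```

Run:
```python
from p import *
plan((.6667,.0845,.055,-.067-np.pi/2),n=3)
c=read_camera("side");crop(c,220,200,340,300,6,"s22.png")
```

```text
at [0.6684 0.085  0.0689] th -1.6416 tilt [ 0.0054 -0.0022] w 0.0395 t 60.88 F [ 0.7 -0.6 -1.7]
[[0.0, 0.01, 0.09, -0.01], [0.0, 0.01, 0.09, -0.01], [0.0, 0.01, 0.09, -0.01], [0.0, 0.0, 0.0, 0.0], [0.0, 0.0, 0.0, 0.0]]
```

View pics/s22.png

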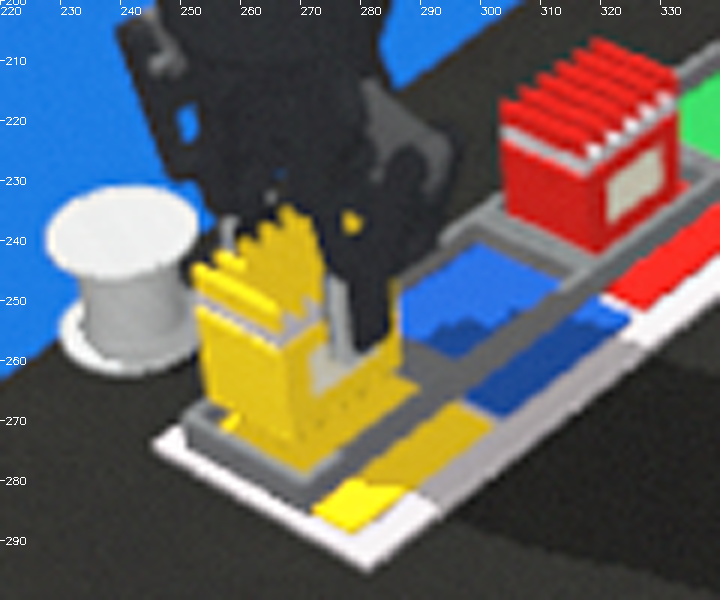

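Alignment looks right, so I'll lower it the rest of the way.

Emit:
apply_moves([
  [0,0.02,0.1,0],
  [0,0.01,0.1,0],
  [0,0,0.08,0],
  [0,0,0.02,0],
  [0,0,0,0],
])

```text
clock: 61.55
eef_pos: [0.6666, 0.085, 0.0539]
eef_rot: [-0.001, -0.682, 0.732, -0.002]
contact_force: [-2.5, 0.0, 3.2]
gripper_width: 0.0395
```

Emit:
apply_moves([
  [0,0,0.02,0],
  [0,0,0.02,0],
  [0,0,0,0],
  [0,0,0,0],
  [0,0,0,0],
])

```text
clock: 62.18
eef_pos: [0.6666, 0.085, 0.0539]
eef_rot: [-0.001, -0.682, 0.732, -0.003]
contact_force: [-6.6, -1.1, 16.0]
gripper_width: 0.0394
```

On the floor. I'll release.

Emit:
apply_moves([
  [0,0,-0.04,0],
  [0,0,0,0],
  [0,0,0,0],
  [0,0,-0.5,0],
  [0,0,-0.9,0],
], fingers=54)

```text
clock: 62.8
eef_pos: [0.6648, 0.0852, 0.1218]
eef_rot: [-0.003, -0.682, 0.732, -0.001]
contact_force: [0.2, 1.1, 0.3]
gripper_width: 0.0537
```

Run:
```python
from p import *
plan((.4512,-.3868,.16,.011-np.pi/2))
c=read_camera("side");crop(c,220,130,500,300,3,"s23.png")
```

```text
at [0.6648 0.0852 0.1218] th -1.6415 tilt [0.0065 0.003 ] w 0.0537 t 62.8 F [0.2 1.1 0.3]
[[0.88, 0.33, -0.07, -0.07], [0.88, 0.33, -0.07, -0.07], [0.88, 0.34, -0.07, -0.07], [0.88, 0.35, -0.07, -0.07], [0.87, 0.35, -0.07, -0.07]]
[[0.87, 0.36, -0.07, -0.07], [0.87, 0.37, -0.07, -0.07], [0.87, 0.37, -0.07, -0.07], [0.86, 0.38, -0.07, -0.07], [0.86, 0.39, -0.07, -0.07]]
[[0.86, 0.39, -0.07, -0.07], [0.0, 0.0, 0.0, 0.0], [0.0, 0.0, 0.0, 0.0], [0.0, 0.0, 0.0, 0.0], [0.0, 0.0, 0.0, 0.0]]
```

View pics/s23.png

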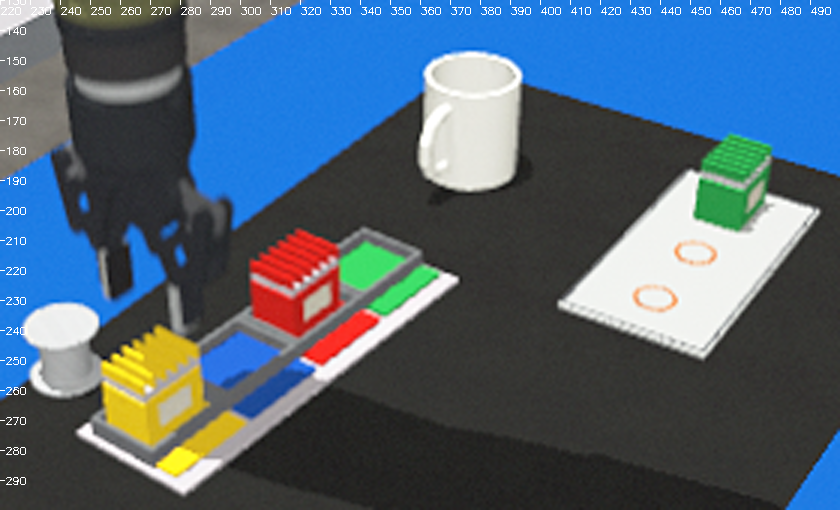

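Yellow is down in its bay at crop (150,390), and green is still at the far coil at crop (733,185).

Emit:
apply_moves([
  [0.88,0.33,-0.2,-0.07],
  [0.88,0.33,-0.2,-0.07],
  [0.88,0.34,-0.1,-0.07],
  [0.88,0.35,-0.1,-0.07],
  [0.87,0.35,-0.1,-0.07],
], fingers=60)

```text
clock: 63.48
eef_pos: [0.5688, -0.1301, 0.1597]
eef_rot: [-0.001, -0.695, 0.719, -0.003]
contact_force: [0.2, -0.5, -0.4]
gripper_width: 0.0599
```

Emit:
apply_moves([
  [0.87,0.36,0,-0.07],
  [0.87,0.37,0,-0.07],
  [0.87,0.37,0,-0.07],
  [0.86,0.38,0,-0.07],
  [0.86,0.39,0,-0.07],
])

```text
clock: 64.1
eef_pos: [0.471, -0.3449, 0.1606]
eef_rot: [0.001, 0.708, -0.706, 0.003]
contact_force: [0.2, -0.9, 0.8]
gripper_width: 0.0603
```

Emit:
apply_moves([
  [0.86,0.39,0,-0.07],
  [0.0,0.0,0.5,0.0],
  [0.0,0.0,0.3,0.0],
  [0.0,0.0,0.0,0.0],
  [0.0,0.0,0.0,0.0],
])

```text
clock: 64.72
eef_pos: [0.4529, -0.3863, 0.1214]
eef_rot: [0.001, 0.711, -0.703, 0.003]
contact_force: [0.1, -0.4, 0.3]
gripper_width: 0.0599
```

Run:
```python
from p import *
plan((.4512,-.3865,.0495,.011-np.pi/2),n=4)
c=read_camera("side");crop(c,380,80,520,270,4,"s24.png")
```

```text
at [ 0.4529 -0.3863  0.1214] th -1.5599 tilt [ 0.0059 -0.0017] w 0.0599 t 64.72 F [ 0.1 -0.4  0.3]
[[0.0, 0.01, 0.36, 0.0], [0.0, 0.01, 0.36, 0.0], [0.0, 0.01, 0.36, 0.0], [0.0, 0.01, 0.36, 0.0], [0.0, 0.0, 0.0, 0.0]]
```

View pics/s24.png

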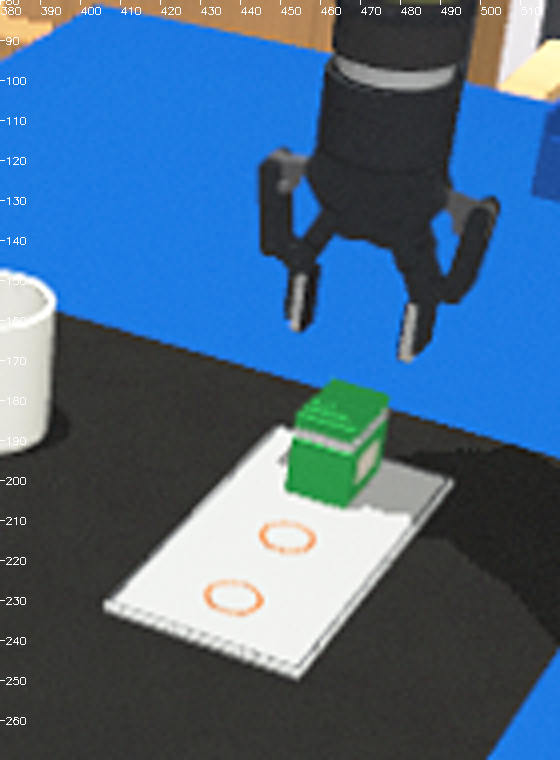

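Green is below the gripper at crop (335,445).

Emit:
apply_moves([
  [0,0.01,0.36,0],
  [0,0.01,0.36,0],
  [0,0.01,0.36,0],
  [0,0,0.36,0],
  [0,0,0,0],
])

```text
clock: 65.4
eef_pos: [0.4497, -0.3861, 0.047]
eef_rot: [0.002, 0.711, -0.704, 0.001]
contact_force: [-0.3, -0.7, -0.1]
gripper_width: 0.0601
```

Emit:
apply_moves([
  [0,0,0,0],
  [0,0,0,0],
  [0,0,0,0],
  [0,0,0,0],
  [0,0,0,0],
], fingers=25)

```text
clock: 66.03
eef_pos: [0.4512, -0.3875, 0.0495]
eef_rot: [0.002, 0.711, -0.704, 0.003]
contact_force: [-0.5, -0.9, 3.3]
gripper_width: 0.0393
```

```bash
python3 st.py
```

```text
66.025 [-0.708  0.458 -0.341  0.766 -0.003 -2.288] [ 0.4512 -0.3875  0.0495] th -1.561 zt [ 0.002 -0.006 -1.   ]
```

Emit:
apply_moves([
  [0,0,-0.1,0],
  [0,0,-0.5,0],
  [0,0,-0.7,0],
  [0,0,-0.7,0],
  [0,0,-0.4,0],
])

```text
clock: 66.65
eef_pos: [0.4511, -0.3867, 0.1709]
eef_rot: [0.001, 0.711, -0.704, 0.003]
contact_force: [0.2, -0.0, -3.2]
gripper_width: 0.0397
```

Run:
```python
from p import *
plan((.6516,-.1444,.165,-.067-np.pi/2))
```

```text
at [ 0.4511 -0.3867  0.1709] th -1.561 tilt [ 0.0067 -0.0026] w 0.0397 t 66.65 F [ 0.2 -0.  -3.2]
[[-0.69, -0.58, 0.02, 0.1], [-0.69, -0.57, 0.02, 0.1], [-0.7, -0.56, 0.02, 0.1], [-0.71, -0.56, 0.02, 0.1], [-0.71, -0.55, 0.02, 0.1]]
[[-0.72, -0.54, 0.02, 0.1], [-0.72, -0.53, 0.02, 0.1], [0.0, 0.0, 0.0, 0.0], [0.0, 0.0, 0.0, 0.0], [0.0, 0.0, 0.0, 0.0]]
```

Emit:
apply_moves([
  [-0.69,-0.58,0.02,0.1],
  [-0.69,-0.57,0.02,0.1],
  [-0.7,-0.56,0.02,0.1],
  [-0.71,-0.56,0.02,0.1],
  [-0.71,-0.55,0.02,0.1],
])

```text
clock: 67.28
eef_pos: [0.5942, -0.2117, 0.163]
eef_rot: [-0.002, -0.692, 0.722, -0.002]
contact_force: [-0.3, -0.6, -2.4]
gripper_width: 0.0396
```

Emit:
apply_moves([
  [-0.72,-0.54,0.02,0.1],
  [-0.72,-0.53,0.02,0.1],
  [0.0,0.0,0.6,0.0],
  [0.0,0.0,0.6,0.0],
  [0.0,0.0,0.4,0.0],
])

```text
clock: 67.9
eef_pos: [0.6495, -0.1436, 0.0789]
eef_rot: [-0.002, -0.685, 0.729, -0.001]
contact_force: [0.5, 0.7, -1.9]
gripper_width: 0.0394
```

Emit:
apply_moves([
  [0,0,0.1,0],
  [0,0,0,0],
  [0,0,0,0],
  [0,0,0,0],
  [0,0,0,0],
])

```text
clock: 68.53
eef_pos: [0.6511, -0.1443, 0.0765]
eef_rot: [-0.001, -0.684, 0.729, -0.003]
contact_force: [0.8, -0.1, -2.6]
gripper_width: 0.0398
```

Run:
```python
from p import *
plan((.6516,-.1444,.066,-.067-np.pi/2),n=3)
c=read_camera("side");crop(c,280,160,400,270,6,"s25.png")
```

```text
at [ 0.6511 -0.1443  0.0765] th -1.6343 tilt [ 0.0057 -0.0027] w 0.0398 t 68.53 F [ 0.8 -0.1 -2.6]
[[0.0, 0.0, 0.07, 0.01], [0.0, 0.0, 0.07, 0.01], [0.0, 0.0, 0.07, 0.01], [0.0, 0.0, 0.0, 0.0], [0.0, 0.0, 0.0, 0.0]]
```

View pics/s25.png

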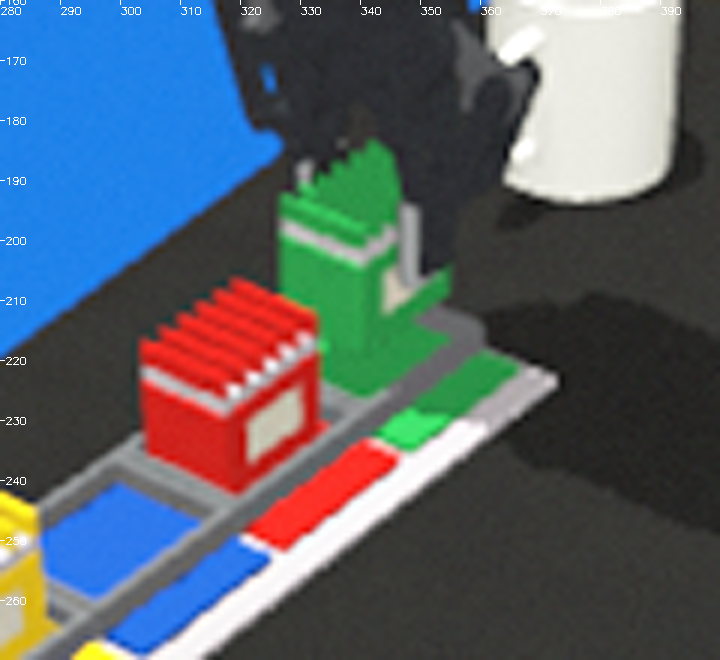

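Green is over its bay, with its base at crop (365,350), and clear of red. I'll lower it.

Emit:
apply_moves([
  [0,0,0.15,0],
  [0,0,0.1,0],
  [0,0,0.1,0],
  [0,0,0.08,0],
  [0,0,0,0],
])

```text
clock: 69.2
eef_pos: [0.6504, -0.1442, 0.0539]
eef_rot: [-0.002, -0.684, 0.729, -0.002]
contact_force: [0.3, 0.3, -1.8]
gripper_width: 0.0393
```

Emit:
apply_moves([
  [0,0,0.03,0],
  [0,0,0.03,0],
  [0,0,0,0],
  [0,0,0,0],
  [0,0,0,0],
])

```text
clock: 69.82
eef_pos: [0.6511, -0.1444, 0.0525]
eef_rot: [-0.001, -0.684, 0.729, -0.003]
contact_force: [-1.6, 0.6, 5.3]
gripper_width: 0.0396
```

Contact with the floor. I'll release and retract.

Emit:
apply_moves([
  [0,0,0,0],
  [0,0,0,0],
  [0,0,0,0],
  [0,0,-0.5,0],
  [0,0,-0.9,0],
], fingers=56)

```text
clock: 70.45
eef_pos: [0.649, -0.1436, 0.1199]
eef_rot: [-0.003, -0.684, 0.729, -0.001]
contact_force: [0.6, 1.1, -0.1]
gripper_width: 0.0557
```

Emit:
apply_moves([
  [0,0.3,-0.8,0],
  [0,0.8,-0.4,0],
  [0.3,0.8,0,0],
  [0.3,0.8,0,0],
  [0,0,0,0],
])

```text
clock: 71.08
eef_pos: [0.5113, -0.1654, 0.1814]
eef_rot: [-0.002, -0.684, 0.73, -0.002]
contact_force: [-0.0, -0.2, 0.4]
gripper_width: 0.056
```

```bash
python3 st.py
python3 - <<'E'
from p import *
c=read_camera("side");cv2.imwrite("pics/side26.png",c["color"])
crop(c,240,180,380,300,5,"s26.png")
c=read_camera("top");cv2.imwrite("pics/top26.png",c["color"])
E
```

```text
71.075 [-0.31   0.238 -0.323  1.008 -0.005 -1.815] [ 0.5113 -0.1654  0.1814] th -1.636 zt [-0.    -0.005 -1.   ]
```

View pics/s26.png

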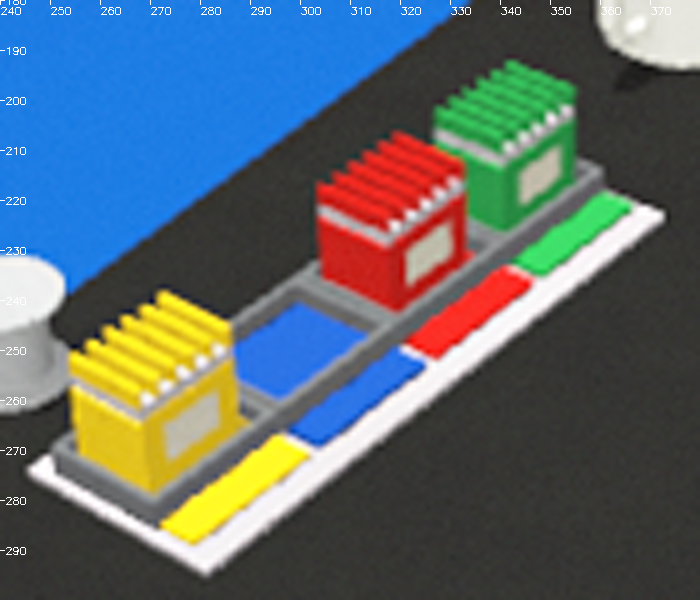

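View pics/side26.png

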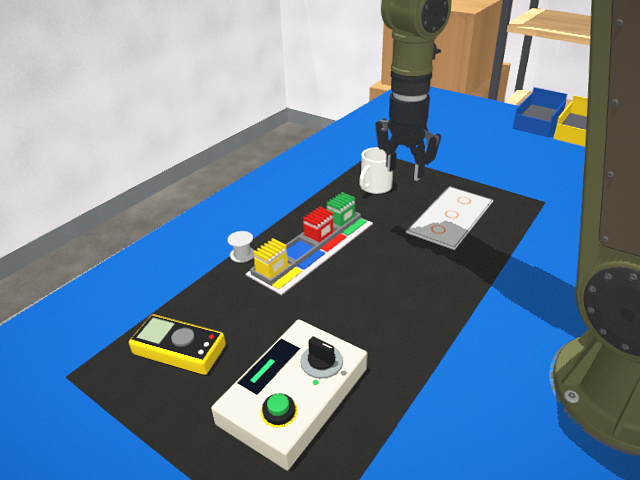

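View pics/top26.png

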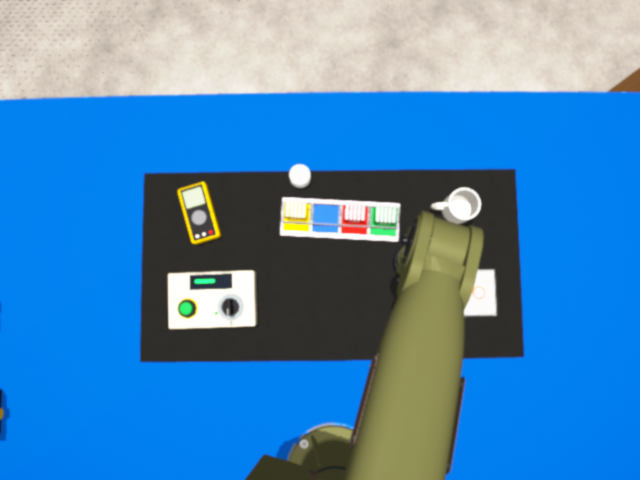

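All three modules sit flat in their own bays. The selector is at standby, the button is up, and the mug, multimeter and spool haven't moved from their start pixels. I'm handing in.

```bash
python3 -c "
from bench import *
print(sign_off())"
```

```text
the job is handed in; nothing more can be done
None
```

The job is done and handed in at about 71 s of the 210 s allowed. `sign_off()` reports no verdict, so the outcome below is from my own checks.

**What I did**
- Three modules were present: green, yellow and red. I stood each one on the test plate with the selector at standby.
- I turned the selector 1.20 rad to its test stop and pressed the start button. It bottomed out at about 22 N, was held for a little over 1 s, and came back up.
- I turned the selector back by the same angle to standby. I then put red, yellow and green into their own bays, lowering each until the force reading showed contact with the bay floor.

**Last checks**
- The final pictures show all three modules upright and flat in the bays of their colour, with the gripper clear of everything.
- The selector pointer is at the grey dot and the button is up.
- The mug, multimeter and spool look unmoved from their starting positions in the pictures. I never saw a module get knocked aside.

**What went wrong or disagreed**
- **Wrist limit:** I misread the turning sense of the last joint at the start, so it ran into its limit and tilted the tool by about 0.19 rad. I corrected it to within 0.01 rad by pressing against the opposite limit in free space. No module or bystander was touched.
- **Selector position:** its axis was about 3–4 mm further along +y than the camera gave. The first grip pushed sideways with 13 N, so I shifted the tool to relax it before turning.

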